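Clear and load the cassette reader

TASK

The front plate of the cassette reader is cluttered: first take the yellow-capped pot and the orange-capped bottle off it and stand them upright on the black mat. Then slide every blue sample cassette, nose first, into a bay of its own until it comes up against the hidden end stop, feeling for it rather than ramming it. When all are fully home, press the round green start button and let go; leave the rack, carton and timer where they are.

Things in the scene. Friction and masses are not known exactly. Their poses are not given: they have to be found in the camera images.
- reader: Cassette reader fixed to the bench: base plate 6 mm thick, 206 mm wide (y); a white hood (top at z = 42.5 mm) over three side-by-side blind bays from x = 0 to +103 mm; in front the bare front plate, x = -90 mm to 0. Origin: bench level, midway along the line of the bay mouths; +x runs into the bays, +y to their left. Bay centres at y = -60, 0, +60 mm
- bays (a point): mouth of the middle bay, on its floor (top of the plate); the others lie 60 mm either side along y; +x runs in. Each bay is 35 mm wide, 30.5 mm high, open only in front. Guide noses between the bays, 45 degrees, 20 mm high, reach 12.5 mm out from the mouths and funnel a part sideways into its bay
- start_button_top (a point): centre of the top of the green push button (26 mm across) on a pod 52 x 50 mm at the right edge of the front plate; it presses straight down 6 mm
- start_button (a joint): travel of the start button: 0 = up, 0.006 m = fully pressed, which takes 5 N; it springs back
- mat: black rubber mat fixed on the bench, 200 x 130 x 4 mm; origin at the centre of its underside, x along its 200 mm, top at z = 4 mm
- pot_mid (a point): white screw-cap pot with yellow cap, 52 mm diameter below, straight body to 72 mm, 82 mm tall, 0.16 kg, standing on the front plate; the point is on its axis, 41 mm above its underside, z along its axis
- bottle_mid (a point): small glass bottle with orange cap, 44 mm diameter, body to 75 mm (the shoulders slope in above about 60 mm), 88 mm tall, 0.22 kg, standing on the front plate; the point is on its axis, 44 mm above its underside, z along its axis
- stop_1_face (a point): centre of the rubber face of the hidden end stop in the right bay (y = -60 mm in the reader's frame), out of sight inside, 50 to 75 mm behind the mouth and set differently in each bay; rigid; +x points on into the bay
- stop_2_face (a point): centre of the rubber face of the hidden end stop in the middle bay (y = +0 mm in the reader's frame), out of sight inside, 50 to 75 mm behind the mouth and set differently in each bay; rigid; +x points on into the bay
- stop_3_face (a point): centre of the rubber face of the hidden end stop in the left bay (y = +60 mm in the reader's frame), out of sight inside, 50 to 75 mm behind the mouth and set differently in each bay; rigid; +x points on into the bay
- cassette_1_mid (a point): blue sample cassette, 130 x 32 x 26 mm, 0.14 kg, on the bench left of the reader; one of the three may be absent. White grip fin on its tail: 14 mm thick (y), 30 mm long, centre 43 mm behind the point, top 63 mm above the underside. Point: mid-length, 31 mm above the underside; +x to the nose (brass strip, 65 mm ahead), which goes in first; z up
- cassette_2_mid (a point): blue sample cassette, 130 x 32 x 26 mm, 0.14 kg, on the bench left of the reader; one of the three may be absent. White grip fin on its tail: 14 mm thick (y), 30 mm long, centre 43 mm behind the point, top 63 mm above the underside. Point: mid-length, 31 mm above the underside; +x to the nose (brass strip, 65 mm ahead), which goes in first; z up
- cassette_3_mid (a point): blue sample cassette, 130 x 32 x 26 mm, 0.14 kg, on the bench left of the reader; one of the three may be absent. White grip fin on its tail: 14 mm thick (y), 30 mm long, centre 43 mm behind the point, top 63 mm above the underside. Point: mid-length, 31 mm above the underside; +x to the nose (brass strip, 65 mm ahead), which goes in first; z up
- rack: bystander: blue tube rack, 70 x 116 x 68 mm, loose, beyond the cassettes; origin at the centre of its underside
- carton_slides: bystander: white and blue carton, 56 x 80 x 60 mm, loose, right of the mat; origin at the centre of its underside
- timer_a: bystander: white bench timer, 62 x 62 x 18 mm, loose, right of the mat; origin at the centre of its underside
Mind the look-alikes: they are no part of the job. Leave any pink or purple look-alike of the part that bears pot_mid alone.

How it is judged:
On the way, in this order (a step that is already met when the one before it is completed fails the run):
1. pot and bottle stand upright on the mat (x of pot_mid in the frame of mat between -0.1 and 0.1 m and y of pot_mid in the frame of mat between -0.065 and 0.065 m and z of pot_mid in the frame of mat below 0.057 m and angle between each of pot_mid, bottle_mid's own z axis and vertical below 0.1 rad and x of bottle_mid in the frame of mat between -0.1 and 0.1 m and y of bottle_mid in the frame of mat between -0.065 and 0.065 m and z of bottle_mid in the frame of mat below 0.06 m), for 0.3 s.
2. every cassette is fully home in a bay (((x of cassette_1_mid in the frame of stop_1_face between -0.069 and -0.055 m and y of cassette_1_mid in the frame of stop_1_face between -0.006 and 0.006 m and z of cassette_1_mid in the frame of stop_1_face between -0.02 and 0.02 m and angle between the x axis of cassette_1_mid and the x axis of reader, either way round below 0.07 rad and angle between cassette_1_mid's own z axis and vertical below 0.08 rad) or (x of cassette_1_mid in the frame of stop_2_face between -0.069 and -0.055 m and y of cassette_1_mid in the frame of stop_2_face between -0.006 and 0.006 m and z of cassette_1_mid in the frame of stop_2_face between -0.02 and 0.02 m and angle between the x axis of cassette_1_mid and the x axis of reader, either way round below 0.07 rad and angle between cassette_1_mid's own z axis and vertical below 0.08 rad) or (x of cassette_1_mid in the frame of stop_3_face between -0.069 and -0.055 m and y of cassette_1_mid in the frame of stop_3_face between -0.006 and 0.006 m and z of cassette_1_mid in the frame of stop_3_face between -0.02 and 0.02 m and angle between the x axis of cassette_1_mid and the x axis of reader, either way round below 0.07 rad and angle between cassette_1_mid's own z axis and vertical below 0.08 rad)) and ((x of cassette_2_mid in the frame of stop_1_face between -0.069 and -0.055 m and y of cassette_2_mid in the frame of stop_1_face between -0.006 and 0.006 m and z of cassette_2_mid in the frame of stop_1_face between -0.02 and 0.02 m and angle between the x axis of cassette_2_mid and the x axis of reader, either way round below 0.07 rad and angle between cassette_2_mid's own z axis and vertical below 0.08 rad) or (x of cassette_2_mid in the frame of stop_2_face between -0.069 and -0.055 m and y of cassette_2_mid in the frame of stop_2_face between -0.006 and 0.006 m and z of cassette_2_mid in the frame of stop_2_face between -0.02 and 0.02 m and angle between the x axis of cassette_2_mid and the x axis of reader, either way round below 0.07 rad and angle between cassette_2_mid's own z axis and vertical below 0.08 rad) or (x of cassette_2_mid in the frame of stop_3_face between -0.069 and -0.055 m and y of cassette_2_mid in the frame of stop_3_face between -0.006 and 0.006 m and z of cassette_2_mid in the frame of stop_3_face between -0.02 and 0.02 m and angle between the x axis of cassette_2_mid and the x axis of reader, either way round below 0.07 rad and angle between cassette_2_mid's own z axis and vertical below 0.08 rad)) and ((x of cassette_3_mid in the frame of stop_1_face between -0.069 and -0.055 m and y of cassette_3_mid in the frame of stop_1_face between -0.006 and 0.006 m and z of cassette_3_mid in the frame of stop_1_face between -0.02 and 0.02 m and angle between the x axis of cassette_3_mid and the x axis of reader, either way round below 0.07 rad and angle between cassette_3_mid's own z axis and vertical below 0.08 rad) or (x of cassette_3_mid in the frame of stop_2_face between -0.069 and -0.055 m and y of cassette_3_mid in the frame of stop_2_face between -0.006 and 0.006 m and z of cassette_3_mid in the frame of stop_2_face between -0.02 and 0.02 m and angle between the x axis of cassette_3_mid and the x axis of reader, either way round below 0.07 rad and angle between cassette_3_mid's own z axis and vertical below 0.08 rad) or (x of cassette_3_mid in the frame of stop_3_face between -0.069 and -0.055 m and y of cassette_3_mid in the frame of stop_3_face between -0.006 and 0.006 m and z of cassette_3_mid in the frame of stop_3_face between -0.02 and 0.02 m and angle between the x axis of cassette_3_mid and the x axis of reader, either way round below 0.07 rad and angle between cassette_3_mid's own z axis and vertical below 0.08 rad))), for 0.3 s.
3. the start button is pressed (value of joint start_button above 0.004 m), for 0.05 s.
At the end, for the whole second after the job is handed in: Every cassette present lies level in a bay, nose in, with its nose within 4 mm of that bay's end stop and square in the bay; pot and bottle stand upright with their axes over the mat; the button is up again; all at rest (all of step 1 and all of step 2 and value of joint start_button below 0.002 m and linear speed of each of cassette_1, cassette_2, cassette_3, pot, bottle below 0.02 m/s); the robot touches nothing.
It fails at once if the tube rack, the carton or the timer was pushed more than 3 cm (distance of any of rack, carton_slides, timer_a from where it was at the start of the episode above 0.03 m).
It fails at once if a cassette was rammed (more than 60 N) against an end stop (contact force between any of cassette_1, cassette_2, cassette_3 and stop_1 above 60 N or contact force between any of cassette_1, cassette_2, cassette_3 and stop_2 above 60 N or contact force between any of cassette_1, cassette_2, cassette_3 and stop_3 above 60 N).
Of cassette_1, cassette_2, cassette_3 only 2 to 3 are there at a start; the rules pass over those that are not, and their reading is None.
At some moment in a run one of cassette_1, cassette_2, cassette_3 may be knocked a few centimetres aside while the robot is not near it.
Once in a run the grip may slacken for a moment while it holds something.
It also fails if it takes over 210 s, if anything falls off the work surface, if the arm or the gripper's body presses on something with over 40 N, if the wrist force passes 120 N, or if a joint passes its speed limit or range.

ROBOT

A 6-joint arm with a two-finger parallel gripper is mounted at the origin on a cart in front of the work surface, level with it; the furniture and walls round the work are solid. World frame = base frame: x ahead of the robot, y to its left, z up, the work surface at z = 0. Lengths are in m, angles in rad, forces in N, time in s.
With the tool pointing down it reaches from about 0.325 to 0.875 m from the base axis. Payload 4.4 kg.
Tool frame: the origin (TCP) lies midway between the tips of the shut fingers; the grasp point (between the pads) lies robot.grip_point_offset behind it (robot.grip_point_offset is the distance from the TCP to the grasp point, in m); x points along the fingers, y is the direction in which the jaws open and shut, and the axes are right-handed (so a half turn about x gives the same grasp; the last joint's range is limited). The gripper opens to 85 mm and grips with 20 to 120 N. Pads are 22 mm wide; open, the fingers measure 114 mm over their backs; the gripper's body (76 mm by 85 mm) begins 54 mm behind the grasp point. The pads swing forward as they close: fully open they stand 13 mm farther back than shut.
Start: joints at [1.093, 0.207, 1.542, -0, 1.393, -0.15], TCP at [0.185, 0.544, 0.231] pointing down, gripper open.
Joint ranges: [-2.73, 2.73], [-0.86, 2.22], [0.23, 2.46], [-1.11, 4.25], [0.08, 2.63], [-2.82, 2.82]. Speed limits (rad/s): [2.79, 2.79, 3.14, 3.14, 3.14, 3.14].

INTERFACE

Orientations are given as a unit quaternion [w, x, y, z].
In Python, from workcell import robot gives the robot as it stands.
- The arm moves only by the tool jog_arm, never from a script. Its argument "steps" is a list of rows, each an object with "linear": the shift along the tool's x, y, z in m, a list of three; "roll": the turn about the tool's x in rad. In form: [{"linear": [tx, ty, tz], "roll": roll}, ...]. A call has 1 to 12 rows; each row shifts and turns the commanded pose from where the row before left it, along the tool's axes as they then stand; what a row does not reach is not made up. A row lasts 1/12 s, in which the tool goes at most 41.7 mm and 7.16 degrees, less where a joint would pass 70% of its speed; a pose out of reach is approached as far as the arm can. A call with a gripper value outside its range is refused whole. "fingers" is the finger opening in m, from 0 to 0.0854, set as the call begins (left out, the last holds). The fingers move at their own pace and stop on an object; the grip force is fixed at half the most. Time passes only in rows, so rows that do not move let the fingers close. It gives the time, the measured TCP pose, the force and the opening at its end, in the units of the state.
- robot.observe(): the state, without advancing time (a new reading comes with each control period).
- robot.read_camera(name): name is "side" or "top"; returns a dict with "frame" (480x640x3 uint8, red, green, blue), "mtx" (3x3 intrinsics, pixels), "eye" and "orientation" of the camera in the world. Camera axes: x right, y down, z forward; pixel columns grow to the right and rows downward; lengths in m; the calibration is good to about 2 mm. A picture is of the moment at which its call begins. There is no depth.
- robot.sign_off(): hands the job in, once; it reports no verdict.
Trained networks look in a picture, given as the dict that the camera call returned (one of the last four; its "shot" number tells which), for a name from the list of things; names that differ only in an ending like _2 or _b are one class to them, and where a whole thing is asked for, a point or a joint stands for the part that bears it (a point fixed in the world has none). Each returns a list of dicts, best first, with "conf" (0 to 1); they miss things now and then, are a little off and sometimes report something else, mostly with a low value. They report only what shows in the picture. A call takes as long as a camera call. They do not tell look-alikes from the thing itself.
- robot.look_for(picture, thing): "xyz" ([x, y, z] in m, in world coordinates, good to about 4 mm: the middle of the surface that is visible of it).
- robot.outline_of(picture, thing): "region" (480x640 bool, what is visible of it).
- robot.pinpoint(picture, thing): "xyz" ([x, y, z] in m, in world coordinates, good to about 4 mm: a listed point, or the origin of a listed thing).
The state is a dict: "clock": time; "joints": joint angles; "joint_velocities": joint speeds; "tau": joint torques, N m; "eef_pos": TCP position; "orientation": TCP orientation; "contact_force": force on the tool from outside, world axes, zero at the start; "wrist_torque": the same for the moment, N m; "width": finger opening in m.
Only numpy, scipy, OpenCV 4.12 (cv2) and the standard library are available. Lean on these libraries where they do the work, as an engineer would, in place of code of your own. Each camera call takes 0.05 s, during which the arm holds its last target. There are 200 camera calls.

## Working session

There is one attempt and no reset: what is moved stays moved. The work goes in short steps, Python scripts to look and compute and a tool call to move; the robot and the scene stay as the last step left them, time stands still between calls to the robot, and variables do not carry over. Pictures are saved under pics/ and viewed, about 12 in all and at most 16, crops included, and the job is handed in when it is done.

Besides the shell and the picture viewer there is one more tool, called after ">>>" as name(argument=value, ...) on one line, values as JSON. jog_arm: Moves the arm, as the interface text tells. Its arguments: {"type":"object","properties":{"steps":{"type":"array","items":{"type":"object","properties":{"linear":{"type":"array","items":{"type":"number"}},"roll":{"type":"number"}}}},"fingers":{"type":"number"}},"required":["steps"]}

```bash
mkdir -p pics; ls; python3 - <<'E'
from workcell import robot
import cv2
print(robot.grip_point_offset); print(robot.observe())
for n in ("side","top"):
    p=robot.read_camera(n); cv2.imwrite(f"pics/{n}0.png",p["frame"][:,:,::-1]); print(n,p["mtx"],p["eye"],p["orientation"])
    for t in ("reader","bays","start_button_top","mat","pot_mid","bottle_mid","cassette_1_mid","rack","carton_slides","timer_a"):
        print(t,[(round(d["conf"],2),[round(float(v),3) for v in d["xyz"]]) for d in robot.pinpoint(p,t)])
E
```

```text
pics
0.0187
{'clock': 0.0, 'joints': array([ 1.09248641e+00,  2.07422679e-01,  1.54298880e+00, -9.02155244e-06,
        1.39345412e+00, -1.50503593e-01]), 'joint_velocities': array([-0.00135348,  0.00138963,  0.00051983, -0.00237582,  0.00049095,
       -0.00072734]), 'tau': array([ 9.31004615e-04, -3.83014870e+01, -2.91599625e+01, -1.42260556e-04,
        1.03647498e-02, -2.29664334e-05]), 'eef_pos': array([0.18479329, 0.54369559, 0.23010769]), 'orientation': array([ 0.69738419,  0.114613  ,  0.69787525, -0.11614337]), 'contact_force': array([0.40041039, 0.64015141, 0.12781163]), 'wrist_torque': array([-0.00968426, -0.0194453 ,  0.00752758]), 'width': 0.08535920798728715}
side [[463.57682156   0.         324.36914738]
 [  0.         463.57682156 242.10403116]
 [  0.           0.           1.        ]] [ 0.43768163 -0.99155089  0.7758846 ] [-0.43441756  0.89986166 -0.03043512  0.0245782 ]
reader [(0.82, [0.571, -0.064, 0.001])]
bays [(0.6, [0.574, -0.063, 0.004])]
start_button_top [(0.43, [0.534, -0.187, 0.036])]
mat [(0.66, [0.513, -0.347, -0.001])]
pot_mid [(0.88, [0.333, -0.095, 0
[... 568 characters left out ...]

reader [(0.87, [0.575, -0.062, 0.0]), (0.5, [0.452, 0.266, 0.031])]
bays [(0.65, [0.573, -0.065, 0.007])]
start_button_top [(0.52, [0.539, -0.189, 0.032])]
mat [(0.78, [0.512, -0.345, -0.0])]
pot_mid [(0.72, [0.348, -0.184, 0.042]), (0.64, [0.533, -0.015, 0.048]), (0.59, [0.336, -0.091, 0.037])]
bottle_mid [(0.59, [0.516, -0.102, 0.051])]
cassette_1_mid [(0.63, [0.442, 0.184, 0.029]), (0.23, [0.667, 0.294, 0.0]), (0.19, [0.39, -0.538, -0.001])]
rack [(0.92, [0.666, 0.295, 0.001]), (0.56, [0.443, 0.185, 0.027]), (0.28, [0.392, -0.539, 0.0]), (0.26, [0.574, -0.063, 0.001])]
carton_slides [(0.68, [0.578, -0.496, 0.004]), (0.46, [0.539, -0.187, 0.032])]
timer_a [(0.74, [0.392, -0.539, -0.001])]
```

View pics/top0.png

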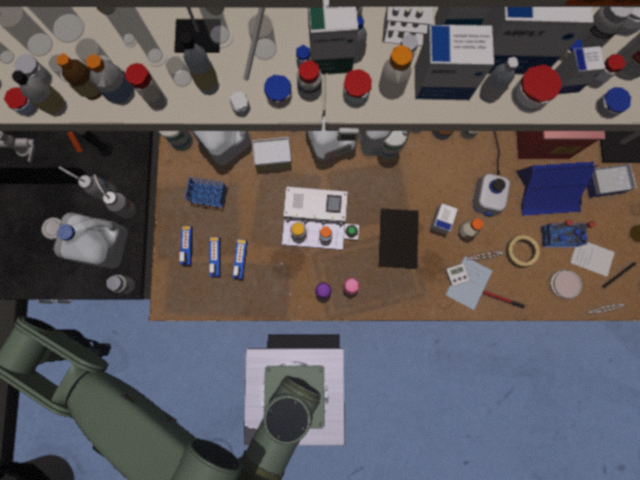

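View pics/side0.png

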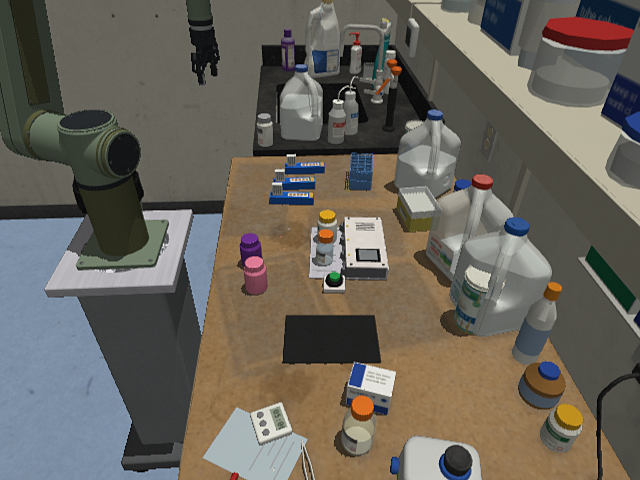

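Top view: the yellow-capped pot is at (298,230) and the orange-capped bottle at (325,233), both on the plate. The button is at (351,231), the mat at (399,238), and three cassettes at (185,245), (214,257) and (239,260), noses up (+x).
Could be mistaken for the pot: purple (323,290), pink (351,286), and the far yellow-capped jar (side view 562,425). Could be mistaken for the bottle: the orange-capped bottle beyond the mat (top 472,228). I choose the two standing on the plate.

```bash
cat > h.py <<'E'
from workcell import robot
import numpy as np, cv2
from scipy.spatial.transform import Rotation as Rn
def rot(q): return Rn.from_quat([q[1],q[2],q[3],q[0]]).as_matrix()
def ray(p,uv):
    d=rot(p["orientation"])@np.linalg.inv(p["mtx"])@np.array([uv[0],uv[1],1.]); return np.array(p["eye"]),d/np.linalg.norm(d)
def onz(p,uv,z):
    e,d=ray(p,uv); return e+d*(z-e[2])/d[2]
def proj(p,X):
    c=rot(p["orientation"]).T@(np.array(X)-p["eye"]); c=p["mtx"]@c; return c[:2]/c[2]
def tri(a,ua,b,ub):
    A=np.zeros((3,3));y=np.zeros(3)
    for p,u in((a,ua),(b,ub)):
        e,d=ray(p,u);M=np.eye(3)-np.outer(d,d);A+=M;y+=M@e
    return np.linalg.solve(A,y)
def hsv(p): return cv2.cvtColor(p["frame"],cv2.COLOR_RGB2HSV)
def blobs(m,near=None,r=25,amin=4):
    n,l,s,c=cv2.connectedComponentsWithStats(m.astype(np.uint8))
    o=[(s[i,4],c[i].round(1)) for i in range(1,n) if s[i,4]>=amin and (near is None or np.linalg.norm(c[i]-near)<r)]
    return sorted(o,key=lambda t:-t[0])
def st():
    s=robot.observe();R=rot(s["orientation"]);return s,R
def yawj(R): # jaw axis heading, deg
    return np.degrees(np.arctan2(R[1,1],R[0,1]))
def go(target,jawdeg=None):
    s,R=st();g=s["eef_pos"]
    d=0
    if jawdeg is not None:
        d=(jawdeg-yawj(R)+90)%180-90   # deg about world z
    # roll about tool x (down): +roll = -world z
    Rr=R@Rn.from_rotvec([-np.radians(d),0,0]).as_matrix()
    print("t %.1f tcp"%s["clock"],g.round(4),"jaw %.1f"%yawj(R),"w %.4f"%s["width"],"F",s["contact_force"].round(1),"j6 %.2f"%s["joints"][5],"tilt",R[:,0].round(3))
    print("roll %.4f"%-np.radians(d),"then linear",(Rr.T@(np.array(target)-g)).round(4))
E
python3 - <<'E'
from h import *
a=robot.read_camera("top");b=robot.read_camera("side")
np.set_printoptions(suppress=True,precision=4)
for n,t,zt in(("pot","pot_mid",.088),("bottle","bottle_mid",.094)):
    pass
H=[hsv(a),hsv(b)]
for n,lo,hi,g,zt in(("yellow",20,32,(.532,-.014),.08),("orange",5,18,(.517,-.102),.085),("green",45,80,(.537,-.188),.036)):
    for p,h in zip((a,b),H):
        m=(h[...,0]>=lo)&(h[...,0]<=hi)&(h[...,1]>150)&(h[...,2]>90)
        uv=proj(p,(*g,zt)); bl=blobs(m,uv,18); print(n,uv.round(1),bl[:3],[onz(p,x[1],zt).round(4) for x in bl[:1]])
for p in(a,b):
    h=hsv(p)
    for t in("cassette_1_mid","reader","mat"):
        for o in robot.outline_of(p,t)[:4]:
            m=o["region"].astype(np.uint8);print(t,round(o["conf"],2),m.sum(),cv2.minAreaRect(cv2.findNonZero(m)))
    m=(h[...,0]>95)&(h[...,0]<125)&(h[...,1]>120)
    for ar,c in blobs(m,amin=40)[:14]: print("blue",ar,c,onz(p,c,.026).round(3))
im=cv2.resize(a["frame"][170:310,150:450],None,fx=2.66,fy=2.66,interpolation=cv2.INTER_CUBIC);cv2.imwrite("pics/crop1.png",im[:,:,::-1])
go((.532,-.014,.2),90)
E
```

```text
yellow [298.2 229.1] [(np.int32(72), array([298. , 228.7]))] [array([ 0.5333, -0.0135,  0.08  ])]
yellow [327.2 217.1] [(np.int32(166), array([327.1, 215.9]))] [array([ 0.5323, -0.0086,  0.08  ])]
orange [325.5 233.4] [(np.int32(76), array([325.3, 231.7]))] [array([ 0.5226, -0.1013,  0.085 ])]
orange [324.  236.5] [(np.int32(164), array([325.5, 235.7]))] [array([ 0.5209, -0.099 ,  0.085 ])]
green [351.3 230.1] [] []
green [334.8 274.9] [(np.int32(56), array([334.4, 275.4]))] [array([ 0.5358, -0.1895,  0.036 ])]
cassette_1_mid 0.57 426 ((239.69412231445312, 258.5235290527344), (10.769657135009766, 39.558937072753906), 6.911227226257324)
cassette_1_mid 0.39 366 ((457.1000671386719, 274.29998779296875), (18.973661422729492, 19.60611915588379), 71.56504821777344)
reader 0.85 3301 ((321.4379577636719, 218.08799743652344), (75.71847534179688, 58.24782943725586), 4.23639440536499)
mat 0.88 2199 ((397.8489074707031, 237.5904998779297), (39.22891616821289, 58.08689880371094), 1.5481576919555664)
blue 2853 [556.2 187.6] [ 0.686 -0.885  0.026]
blue 605 [205. 194.] [0.662 0.304 0.026]
blue 573 [
[... 1007 characters left out ...]
5] [1.897 2.281 0.026]
blue 1015 [610.4  11.7] [2.82  2.543 0.026]
blue 743 [360.2 171.6] [0.666 0.309 0.026]
blue 397 [290.4 199.2] [0.439 0.158 0.026]
blue 365 [516.4 226.2] [ 1.057 -0.008  0.026]
blue 320 [302.9 169.1] [0.482 0.334 0.026]
blue 307 [548.8 370.3] [ 0.93  -0.475  0.026]
blue 274 [297.3 184.6] [0.461 0.239 0.026]
blue 269 [319.4  60.6] [0.612 1.448 0.026]
blue 261 [356.9 374.8] [ 0.554 -0.461  0.026]
blue 241 [451.7 471.4] [ 0.683 -0.654  0.026]
blue 139 [394.3 465.6] [ 0.592 -0.638  0.026]
blue 137 [461.5 184.2] [0.973 0.217 0.026]
t 1.5 tcp [0.1851 0.5444 0.2313] jaw 71.2 w 0.0857 F [0.5 0.4 0.2] j6 -0.15 tilt [-0. -0. -1.]
roll -0.3278 then linear [ 0.0313 -0.5584  0.3469]
```

View pics/crop1.png

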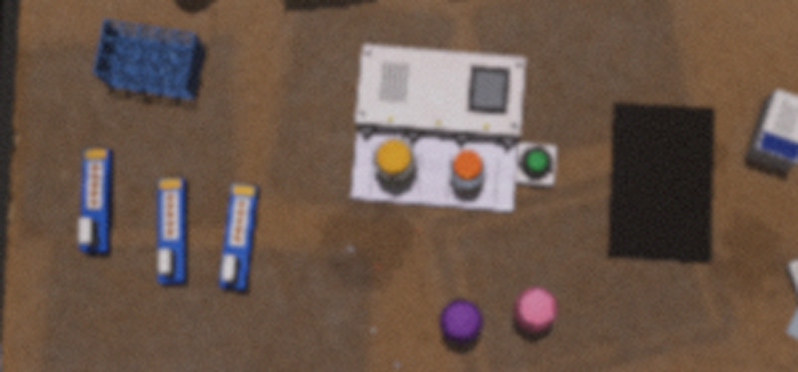

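The crop shows the yellow pot and orange bottle on the plate. The three cassettes have white fins at the bottom (tail, -x) and brass strips at the top. Purple and pink stand apart in front. Next I fit the reader pose and start moving towards the pot.

```bash
python3 - <<'E'
from h import *
np.set_printoptions(suppress=True,precision=4)
a=robot.read_camera("top")
C=np.array([(363,45),(525,57),(521,136),(356,126)])/2.66+np.array([150,170])-.3
W=np.array([onz(a,c,.0425)[:2] for c in C]);print("hood",W)
# local corners: back-left, back-right, front-right, front-left
L=np.array([(.103,.103),(.103,-.103),(0,-.103),(0,.103)])
def fit(L,W):
    lc,wc=L.mean(0),W.mean(0);h=(L-lc).T@(W-wc);th=np.arctan2(h[0,1]-h[1,0],h[0,0]+h[1,1])
    R=np.array([[np.cos(th),-np.sin(th)],[np.sin(th),np.cos(th)]]);o=wc-R@lc;return o,np.degrees(th),W-(L@R.T+o)
print(fit(L,W))
P=np.array([(352,198),(514,211)])/2.66+np.array([150,170])-.3
print("plate front",[onz(a,c,.006)[:2] for c in P])
M=np.array([(615,103),(713,108),(711,261),(609,257)])/2.66+np.array([150,170])-.3
Wm=np.array([onz(a,c,.004)[:2] for c in M]);print(Wm,fit(np.array([(.1,.065),(.1,-.065),(-.1,-.065),(-.1,.065)]),Wm))
go((.533,-.012,.2),87)
E
```

```text
hood [[ 0.6836  0.029 ]
 [ 0.6683 -0.1748]
 [ 0.5671 -0.169 ]
 [ 0.5795  0.0365]]
(array([ 0.5732, -0.0661]), np.float64(-3.842199751892642), array([[ 0.0007, -0.0008],
       [-0.0008,  0.001 ],
       [ 0.0007, -0.0001],
       [-0.0006, -0.0002]]))
plate front [array([0.4944, 0.0432]), array([ 0.478 , -0.1615])]
[[ 0.6183 -0.292 ]
 [ 0.6119 -0.4175]
 [ 0.415  -0.4088]
 [ 0.42   -0.2806]] (array([ 0.5163, -0.3497]), np.float64(-2.806207926452643), array([[-0.0011, -0.0023],
       [-0.0011,  0.0021],
       [ 0.0018,  0.001 ],
       [ 0.0004, -0.0007]]))
t 1.6 tcp [0.1851 0.5444 0.2313] jaw 71.2 w 0.0854 F [ 0.5 -0.2 -0. ] j6 -0.15 tilt [-0. -0. -1.]
roll -0.2754 then linear [ 0.0313 -0.5374  0.3765]
```

>>> jog_arm(steps=[{"linear": [0,0,0],"roll": -0.1},{"linear": [0,0,0],"roll": -0.1},{"linear": [0,0,0],"roll": -0.075},{"linear": [0,-0.035,0.02]},{"linear": [0,-0.035,0.02]},{"linear": [0,-0.035,0.02]},{"linear": [0,-0.035,0.02]},{"linear": [0,-0.035,0.02]},{"linear": [0,-0.035,0.02]},{"linear": [0,-0.035,0.02]},{"linear": [0,-0.035,0.02]},{"linear": [0,-0.035,0.02]}], fingers=0.085)

```text
invalid input
```

>>> jog_arm(steps=[{"linear": [0,0,0],"roll": -0.09},{"linear": [0,0,0],"roll": -0.09},{"linear": [0,0,0],"roll": -0.08},{"linear": [0,-0.033,0.023],"roll": 0},{"linear": [0,-0.033,0.023],"roll": 0},{"linear": [0,-0.033,0.023],"roll": 0},{"linear": [0,-0.033,0.023],"roll": 0},{"linear": [0,-0.033,0.023],"roll": 0},{"linear": [0,-0.033,0.023],"roll": 0},{"linear": [0,-0.033,0.023],"roll": 0},{"linear": [0,-0.033,0.023],"roll": 0},{"linear": [0,-0.033,0.023],"roll": 0}], fingers=0.085)

```text
clock: 2.55
eef_pos: [0.3722, 0.2324, 0.2317]
orientation: [0.707, 0.024, 0.706, -0.024]
contact_force: [0.8, 0.3, -0.1]
width: 0.0852
```

>>> jog_arm(steps=[{"linear": [0.004,-0.029,0.022],"roll": 0},{"linear": [0.004,-0.029,0.022],"roll": 0},{"linear": [0.004,-0.029,0.022],"roll": 0},{"linear": [0.004,-0.029,0.022],"roll": 0},{"linear": [0.004,-0.029,0.022],"roll": 0},{"linear": [0.004,-0.029,0.022],"roll": 0},{"linear": [0.004,-0.029,0.022],"roll": 0},{"linear": [0.004,-0.029,0.022],"roll": 0},{"linear": [0,0,0],"roll": 0},{"linear": [0,0,0],"roll": 0}], fingers=0.072)

```text
clock: 3.38
eef_pos: [0.5319, -0.011, 0.1989]
orientation: [0.706, 0.025, 0.707, -0.025]
contact_force: [-0.2, 0.2, -0.3]
width: 0.0723
```

```bash
python3 - <<'E'
from h import *
b=robot.read_camera("side");cv2.imwrite("pics/s1.png",cv2.resize(b["frame"][130:290,210:410],None,fx=4,fy=3.75,interpolation=2)[:,:,::-1])
go((.533,-.012,.035),86.2)
for t in("pot_mid","bottle_mid"): print(t,[(round(d["conf"],2),d["xyz"].round(3) if hasattr(d["xyz"],"round") else d["xyz"]) for d in robot.pinpoint(b,t)[:3]])
E
```

```text
t 3.4 tcp [ 0.5312 -0.0097  0.1989] jaw 86.0 w 0.0722 F [-0.2 -0.2  0.9] j6 -1.68 tilt [-0.001  0.001 -1.   ]
roll -0.0031 then linear [ 0.1639 -0.0023  0.0021]
pot_mid [(0.98, [0.5323, -0.0089, 0.0499]), (0.92, [0.3358, -0.0932, 0.0394]), (0.83, [0.3524, -0.1841, 0.0417])]
bottle_mid [(0.58, [0.518, -0.102, 0.0472])]
```

View pics/s1.png

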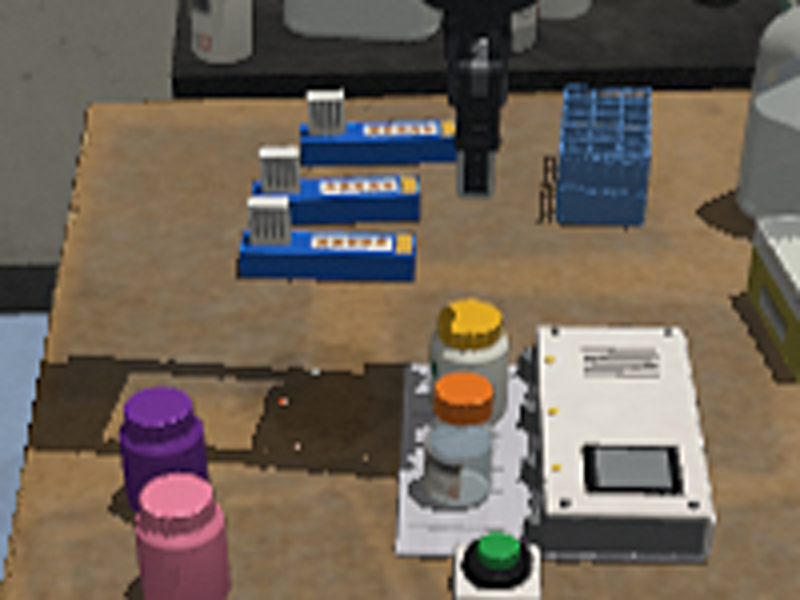

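The gripper hangs over the pot, in line with it in x. The three cassettes have fins at left and noses at right, and the pot and bottle stand on the plate. Descending now.

>>> jog_arm(steps=[{"linear": [0.03,-0.002,0.002],"roll": 0},{"linear": [0.03,0,0],"roll": 0},{"linear": [0.03,0,0],"roll": 0},{"linear": [0.03,0,0],"roll": 0},{"linear": [0.025,0,0],"roll": 0},{"linear": [0.019,0,0],"roll": 0},{"linear": [0,0,0],"roll": 0}], fingers=0.072)

```text
clock: 4.12
eef_pos: [0.5287, -0.0093, 0.0313]
orientation: [0.703, 0.024, 0.71, -0.023]
contact_force: [-0.7, -0.3, 0.3]
width: 0.0718
```

>>> jog_arm(steps=[{"linear": [0,0,0],"roll": 0},{"linear": [0,0,0],"roll": 0},{"linear": [0,0,0],"roll": 0},{"linear": [0,0,0],"roll": 0},{"linear": [0,0,0],"roll": 0},{"linear": [0,0,0],"roll": 0},{"linear": [0,0,0],"roll": 0},{"linear": [0,0,0],"roll": 0}], fingers=0.03)

```text
clock: 4.78
eef_pos: [0.5347, -0.0115, 0.037]
orientation: [0.708, 0.024, 0.706, -0.024]
contact_force: [0.1, 0.8, 7.0]
width: 0.0495
```

>>> jog_arm(steps=[{"linear": [-0.01,0,0],"roll": 0},{"linear": [-0.02,0,0],"roll": 0},{"linear": [-0.025,0,0],"roll": 0},{"linear": [-0.025,0,0],"roll": 0},{"linear": [-0.025,0,0],"roll": 0},{"linear": [-0.025,0,0],"roll": 0},{"linear": [0,0,0],"roll": 0},{"linear": [0,0,0],"roll": 0}])

```text
clock: 5.45
eef_pos: [0.5344, -0.0118, 0.1671]
orientation: [0.708, 0.024, 0.705, -0.024]
contact_force: [-0.3, -1.1, -1.2]
width: 0.0493
```

```bash
python3 - <<'E'
from h import *
go((.565,-.352,.165),86.2)
E
```

```text
t 5.5 tcp [ 0.5344 -0.0118  0.1671] jaw 86.1 w 0.0493 F [-0.3 -1.1 -1.2] j6 -1.69 tilt [ 0.004 -0.001 -1.   ]
roll -0.0016 then linear [ 0.0026 -0.3374  0.0531]
```

>>> jog_arm(steps=[{"linear": [0,-0.02,0.003],"roll": 0},{"linear": [0,-0.032,0.005],"roll": 0},{"linear": [0,-0.032,0.005],"roll": 0},{"linear": [0,-0.032,0.005],"roll": 0},{"linear": [0,-0.032,0.005],"roll": 0},{"linear": [0,-0.032,0.005],"roll": 0},{"linear": [0,-0.032,0.005],"roll": 0},{"linear": [0,-0.032,0.005],"roll": 0},{"linear": [0,-0.032,0.005],"roll": 0},{"linear": [0,-0.032,0.005],"roll": 0},{"linear": [0,-0.029,0.005],"roll": 0},{"linear": [0,0,0],"roll": 0}])

```text
clock: 6.45
eef_pos: [0.5616, -0.3568, 0.1624]
orientation: [0.706, 0.025, 0.708, -0.026]
contact_force: [-0.3, -0.5, -1.1]
width: 0.05
```

```bash
python3 - <<'E'
from h import *
go((.565,-.352,.036),86.2)
b=robot.read_camera("side");cv2.imwrite("pics/s2.png",cv2.resize(b["frame"][180:420,220:460],(600,600))[:,:,::-1])
a=robot.read_camera("top");
for p in(a,b): print(robot.pinpoint(p,"pot_mid")[:4],robot.pinpoint(p,"mat")[:1])
E
```

```text
t 6.5 tcp [ 0.5616 -0.3568  0.1624] jaw 85.8 w 0.0500 F [-0.3 -0.5 -1.1] j6 -2.19 tilt [-0.003 -0.001 -1.   ]
roll -0.0066 then linear [0.1264 0.0052 0.0034]
[{'xyz': [0.5622, -0.3558, 0.1694], 'conf': 0.57}] []
[{'xyz': [0.3484, -0.1819, 0.042], 'conf': 0.98}, {'xyz': [0.3311, -0.0914, 0.0409], 'conf': 0.88}, {'xyz': [0.5595, -0.3549, 0.1769], 'conf': 0.61}, {'xyz': [0.5714, -0.0636, 0.0065], 'conf': 0.2}] [{'xyz': [0.4863, 0.3634, 0.0307], 'conf': 0.69}]
```

View pics/s2.png

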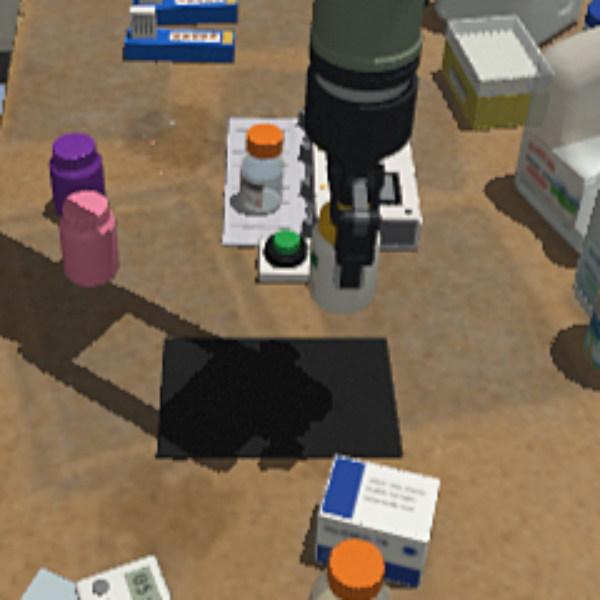

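The pot is held upright over the mat, at about (345,270) in this crop. Lowering it.

>>> jog_arm(steps=[{"linear": [0.02,0.005,0.003],"roll": 0},{"linear": [0.03,0,0],"roll": 0},{"linear": [0.03,0,0],"roll": 0},{"linear": [0.02,0,0],"roll": 0},{"linear": [0.014,0,0],"roll": 0},{"linear": [0.005,0,0],"roll": 0},{"linear": [0.002,0,0],"roll": 0},{"linear": [0.002,0,0],"roll": 0},{"linear": [0,0,0],"roll": 0},{"linear": [0,0,0],"roll": 0}])

```text
clock: 7.58
eef_pos: [0.5678, -0.3474, 0.0442]
orientation: [0.708, 0.023, 0.706, -0.025]
contact_force: [0.6, -0.3, -1.7]
width: 0.0496
```

>>> jog_arm(steps=[{"linear": [0.003,0,0],"roll": 0},{"linear": [0.002,0,0],"roll": 0},{"linear": [0.001,0,0],"roll": 0},{"linear": [0.001,0,0],"roll": 0},{"linear": [0.001,0,0],"roll": 0},{"linear": [0,0,0],"roll": 0},{"linear": [0,0,0],"roll": 0},{"linear": [0,0,0],"roll": 0}])

```text
clock: 8.25
eef_pos: [0.5667, -0.3465, 0.0351]
orientation: [0.707, 0.024, 0.707, -0.024]
contact_force: [-3.7, 2.5, 6.1]
width: 0.05
```

Contact (6 N). Releasing and rising, then moving over to the bottle.

>>> jog_arm(steps=[{"linear": [0,0,0],"roll": 0},{"linear": [0,0,0],"roll": 0},{"linear": [0,0,0],"roll": 0},{"linear": [0,0,0],"roll": 0},{"linear": [-0.01,0,0],"roll": 0},{"linear": [-0.025,0,0],"roll": 0},{"linear": [-0.035,0,0],"roll": 0},{"linear": [-0.035,0,0],"roll": 0},{"linear": [-0.035,0,0],"roll": 0},{"linear": [-0.025,0,0],"roll": 0},{"linear": [0,0,0],"roll": 0}], fingers=0.072)

```text
clock: 9.17
eef_pos: [0.5704, -0.3494, 0.209]
orientation: [0.711, 0.021, 0.702, -0.027]
contact_force: [0.6, 0.1, 2.2]
width: 0.0724
```

```bash
python3 - <<'E'
from h import *
a=robot.read_camera("top");b=robot.read_camera("side")
for p in(a,b): print([d for d in robot.pinpoint(p,"pot_mid") if d["xyz"][1]<-.25],robot.pinpoint(p,"bottle_mid")[:1])
go((.520,-.101,.19),86.2)
E
```

```text
[{'xyz': [0.5692, -0.3482, 0.0444], 'conf': 0.57}] [{'xyz': [0.5751, -0.064, -0.0034], 'conf': 0.75}]
[{'xyz': [0.564, -0.3427, 0.0467], 'conf': 0.63}] [{'xyz': [0.5162, -0.1043, 0.0498], 'conf': 0.92}]
t 9.5 tcp [ 0.5655 -0.3456  0.1968] jaw 86.1 w 0.0722 F [ 0.4 -0.   0.1] j6 -2.18 tilt [-0.003  0.003 -1.   ]
roll -0.0015 then linear [ 0.0077  0.241  -0.0616]
```

>>> jog_arm(steps=[{"linear": [0,0.02,-0.006],"roll": 0},{"linear": [0,0.032,-0.008],"roll": 0},{"linear": [0,0.032,-0.008],"roll": 0},{"linear": [0,0.032,-0.008],"roll": 0},{"linear": [0,0.032,-0.008],"roll": 0},{"linear": [0,0.032,-0.008],"roll": 0},{"linear": [0,0.032,-0.008],"roll": 0},{"linear": [0,0.029,-0.008],"roll": 0},{"linear": [0,0,0],"roll": 0},{"linear": [0,0,0],"roll": 0}], fingers=0.066)

```text
clock: 10.3
eef_pos: [0.52, -0.1002, 0.1978]
orientation: [0.706, 0.023, 0.708, -0.023]
contact_force: [-0.3, -0.1, 0.6]
width: 0.0658
```

```bash
python3 - <<'E'
from h import *
go((.520,-.101,.031),86.2)
E
```

```text
t 10.3 tcp [ 0.52   -0.1002  0.1978] jaw 86.3 w 0.0658 F [-0.3 -0.1  0.6] j6 -1.86 tilt [-0.003  0.001 -1.   ]
roll 0.0015 then linear [ 0.1668 -0.0009  0.0005]
```

>>> jog_arm(steps=[{"linear": [0.025,0,0],"roll": 0},{"linear": [0.03,0,0],"roll": 0},{"linear": [0.03,0,0],"roll": 0},{"linear": [0.03,0,0],"roll": 0},{"linear": [0.025,0,0],"roll": 0},{"linear": [0.018,0,0],"roll": 0},{"linear": [0.008,0,0],"roll": 0},{"linear": [0,0,0],"roll": 0},{"linear": [0,0,0],"roll": 0}])

```text
clock: 11.05
eef_pos: [0.5213, -0.1027, 0.0331]
orientation: [0.707, 0.024, 0.707, -0.024]
contact_force: [0.7, -0.0, -0.4]
width: 0.0658
```

>>> jog_arm(steps=[{"linear": [0,0,0],"roll": 0},{"linear": [0,0,0],"roll": 0},{"linear": [0,0,0],"roll": 0},{"linear": [0,0,0],"roll": 0},{"linear": [0,0,0],"roll": 0},{"linear": [0,0,0],"roll": 0},{"linear": [0,0,0],"roll": 0},{"linear": [0,0,0],"roll": 0}], fingers=0.025)

```text
clock: 11.72
eef_pos: [0.5228, -0.1024, 0.0353]
orientation: [0.708, 0.023, 0.705, -0.024]
contact_force: [-1.4, 0.7, 6.2]
width: 0.0415
```

>>> jog_arm(steps=[{"linear": [-0.01,0,0],"roll": 0},{"linear": [-0.02,0,0],"roll": 0},{"linear": [-0.025,0,0],"roll": 0},{"linear": [-0.025,0,0],"roll": 0},{"linear": [-0.025,0,0],"roll": 0},{"linear": [0,0,0],"roll": 0},{"linear": [0,0,0],"roll": 0}])

```text
clock: 12.3
eef_pos: [0.5222, -0.1022, 0.14]
orientation: [0.708, 0.023, 0.705, -0.024]
contact_force: [-0.7, 0.2, -3.2]
width: 0.0417
```

```bash
python3 - <<'E'
from h import *
b=robot.read_camera("side")
print(robot.pinpoint(b,"bottle_mid")[:2])
go((.465,-.35,.135),86.2)
E
```

```text
[{'xyz': [0.5172, -0.1011, 0.1527], 'conf': 0.67}]
t 12.4 tcp [ 0.5198 -0.1014  0.1369] jaw 86.1 w 0.0420 F [-0.1  0.1 -3.5] j6 -1.86 tilt [-0.003  0.001 -1.   ]
roll -0.0014 then linear [ 0.0018 -0.2517 -0.0382]
```

>>> jog_arm(steps=[{"linear": [0,-0.02,-0.003],"roll": 0},{"linear": [0,-0.032,-0.005],"roll": 0},{"linear": [0,-0.032,-0.005],"roll": 0},{"linear": [0,-0.032,-0.005],"roll": 0},{"linear": [0,-0.032,-0.005],"roll": 0},{"linear": [0,-0.032,-0.005],"roll": 0},{"linear": [0,-0.032,-0.005],"roll": 0},{"linear": [0,-0.032,-0.005],"roll": 0},{"linear": [0,-0.007,0],"roll": 0},{"linear": [0,0,0],"roll": 0},{"linear": [0,0,0],"roll": 0}])

```text
clock: 13.32
eef_pos: [0.4651, -0.3485, 0.1361]
orientation: [0.706, 0.026, 0.708, -0.023]
contact_force: [-0.4, 0.4, -2.8]
width: 0.0421
```

>>> jog_arm(steps=[{"linear": [0.02,0,0],"roll": 0},{"linear": [0.03,0,0],"roll": 0},{"linear": [0.025,0,0],"roll": 0},{"linear": [0.014,0,0],"roll": 0},{"linear": [0.006,0,0],"roll": 0},{"linear": [0.002,0,0],"roll": 0},{"linear": [0,0,0],"roll": 0},{"linear": [0,0,0],"roll": 0},{"linear": [0,0,0],"roll": 0}])

```text
clock: 14.07
eef_pos: [0.4674, -0.3504, 0.0429]
orientation: [0.708, 0.023, 0.706, -0.025]
contact_force: [0.1, -0.2, -1.8]
width: 0.042
```

>>> jog_arm(steps=[{"linear": [0.004,0,0],"roll": 0},{"linear": [0.002,0,0],"roll": 0},{"linear": [0.001,0,0],"roll": 0},{"linear": [0.001,0,0],"roll": 0},{"linear": [0.001,0,0],"roll": 0},{"linear": [0,0,0],"roll": 0},{"linear": [0,0,0],"roll": 0},{"linear": [0,0,0],"roll": 0}])

```text
clock: 14.73
eef_pos: [0.4663, -0.3498, 0.0334]
orientation: [0.707, 0.024, 0.707, -0.024]
contact_force: [-2.5, 2.4, 5.5]
width: 0.0415
```

>>> jog_arm(steps=[{"linear": [0,0,0],"roll": 0},{"linear": [0,0,0],"roll": 0},{"linear": [0,0,0],"roll": 0},{"linear": [0,0,0],"roll": 0},{"linear": [-0.01,0,0],"roll": 0},{"linear": [-0.025,0,0],"roll": 0},{"linear": [-0.035,0,0],"roll": 0},{"linear": [-0.035,0,0],"roll": 0},{"linear": [-0.035,0,0],"roll": 0},{"linear": [-0.025,0,0],"roll": 0},{"linear": [0,0,0],"roll": 0}], fingers=0.066)

```text
clock: 15.65
eef_pos: [0.4696, -0.3531, 0.206]
orientation: [0.711, 0.02, 0.703, -0.028]
contact_force: [1.4, -0.8, 1.5]
width: 0.0659
```

```bash
cat >> h.py <<'E'
def poly(p,x,y,th,pts):
    c,s=np.cos(th),np.sin(th)
    return np.array([proj(p,(x+c*q[0]-s*q[1],y+s*q[0]+c*q[1],q[2])) for q in pts])
BODY=[(sx*.065,sy*.016,z) for sx in(-1,1) for sy in(-1,1) for z in(0,.026)]
FIN=[(-.043+sx*.015,sy*.007,z) for sx in(-1,1) for sy in(-1,1) for z in(.026,.063)]
def render(p,x,y,th,zo=0,S=4,x0=0,y0=0,w=640,h=480):
    m=np.zeros((h*S,w*S),np.uint8)
    for P in(BODY,FIN):
        P=[(a,b,c+zo) for a,b,c in P]
        q=cv2.convexHull(poly(p,x,y,th,P).astype(np.float32))[:,0]
        q=np.round((q-[x0,y0]+.5)*S*16-8).astype(np.int32)
        cv2.fillConvexPoly(m,q,255,shift=4)
    return cv2.resize(m,(w,h),interpolation=cv2.INTER_AREA)/255.
def cmask(p):
    h=hsv(p).astype(int);blue=(h[...,0]>95)&(h[...,0]<125)&(h[...,1]>110)
    white=(h[...,1]<70)&(h[...,2]>110)
    return blue,white
def fitcas(pics,x,y,th=0,zo=0,R=45):
    from scipy.optimize import minimize
    dat=[]
    for p in pics:
        u=proj(p,(x,y,.03)).round().astype(int);x0,y0=u[0]-R,u[1]-R
        f=cv2.GaussianBlur(p["frame"],(3,3),0)[y0:y0+2*R,x0:x0+2*R].astype(float)
        h=hsv(p)[y0:y0+2*R,x0:x0+2*R].astype(int)
        obj=((h[...,0]>95)&(h[...,0]<130)&(h[...,1]>90))|((h[...,1]<90)&(h[...,2]>120))|((h[...,0]>15)&(h[...,0]<35)&(h[...,1]>130)&(h[...,2]>150))
        near=cv2.dilate((render(p,x,y,th,zo,2,x0,y0,2*R,2*R)>.2).astype(np.uint8),np.ones((9,9)))
        dat.append((p,x0,y0,obj.astype(float)*near))
    def cost(v):
        return sum(((render(p,v[0],v[1],v[2],zo,4,x0,y0,2*R,2*R)-o)**2).sum() for p,x0,y0,o in dat)
    best=None
    for t in(th-.15,th,th+.15):
        r=minimize(cost,[x,y,t],method="Nelder-Mead",options=dict(initial_simplex=[[x,y,t],[x+.008,y,t],[x,y+.008,t],[x,y,t+.1]],xatol=2e-4,fatol=.1))
        if best is None or r.fun<best.fun:best=r
    return best.x,best.fun
E
cat > look.py <<'E'
from h import *
import sys
def find(guess,zo=0):
    a=robot.read_camera("top");b=robot.read_camera("side");out=[]
    for g in guess:
        for nm,ps in(("top",[a]),("side",[b]),("both",[a,b])):
            v,f=fitcas(ps,*g[:2],zo=zo,th=g[2] if len(g)>2 else 0)
            print(nm,"mid",v[:2].round(4),"deg %.1f"%np.degrees(v[2]),"cost %.0f"%f,"fin",(v[:2]-.043*np.array([np.cos(v[2]),np.sin(v[2])])).round(4))
    return a,b
E
python3 - <<'E'
from look import *
a,b=find([(.448,.187),(.458,.262),(.476,.358)])
for p in(a,b): print([d for d in robot.pinpoint(p,"bottle_mid") if d["xyz"][1]<-.25][:1],[d for d in robot.pinpoint(p,"pot_mid") if d["xyz"][1]<-.25][:1],robot.pinpoint(p,"cassette_1_mid"))
go((.405,.187,.2),90)
E
```

```text
top mid [ 0.4981 -0.0684] deg 80.1 cost 0 fin [ 0.4907 -0.1108]
side mid [0.4315 0.2329] deg -4.9 cost 579 fin [0.3887 0.2365]
both mid [0.4326 0.2326] deg -3.4 cost 1013 fin [0.3896 0.2351]
top mid [0.4498 0.2685] deg 2.1 cost 42 fin [0.4068 0.2669]
side mid [0.4493 0.2747] deg 2.9 cost 517 fin [0.4063 0.2725]
both mid [0.45   0.2687] deg 1.5 cost 580 fin [0.407  0.2676]
top mid [0.4905 0.3653] deg 0.4 cost 71 fin [0.4475 0.3649]
side mid [0.4561 0.3796] deg -2.4 cost 483 fin [0.4132 0.3815]
both mid [0.4867 0.3646] deg -1.4 cost 664 fin [0.4437 0.3656]
[{'xyz': [0.4619, -0.3455, 0.0478], 'conf': 0.46}] [{'xyz': [0.5688, -0.3496, 0.0422], 'conf': 0.45}] [{'xyz': [0.6652, 0.2942, 0.0032], 'conf': 0.64}, {'xyz': [0.4609, -0.348, 0.0481], 'conf': 0.62}, {'xyz': [0.4426, 0.1288, 0.0277], 'conf': 0.55}]
[{'xyz': [0.4587, -0.3476, 0.0467], 'conf': 0.58}] [{'xyz': [0.5624, -0.3467, 0.0469], 'conf': 0.85}] [{'xyz': [0.4451, 0.1307, 0.0295], 'conf': 0.88}, {'xyz': [0.5712, -0.0607, 0.0007], 'conf': 0.54}]
t 16.1 tcp [ 0.4654 -0.3489  0.1954] jaw 86.1 w 0.0661 F [-0. -0.  0.] j6 -2.30 tilt [-0.002  0.002 -1.   ]
roll -0.0678 then linear [-0.0031  0.536  -0.0604]
```

One cassette has been knocked to about (0.444, 0.130). My side-view mask is too loose, so I check it with a picture.

```bash
python3 - <<'E'
from h import *
a=robot.read_camera("top");b=robot.read_camera("side")
R=[]
for p,(x0,y0,w,h) in((b,(250,145,100,75)),(a,(165,215,100,75))):
    c=p["frame"][y0:y0+h,x0:x0+w];H=hsv(p)[y0:y0+h,x0:x0+w].astype(int)
    o=((H[...,0]>95)&(H[...,0]<130)&(H[...,1]>90))*np.uint8(255);wh=((H[...,1]<90)&(H[...,2]>120))*np.uint8(255);br=((H[...,0]>15)&(H[...,0]<35)&(H[...,1]>130)&(H[...,2]>150))*np.uint8(255)
    R.append(np.hstack([cv2.resize(i,(400,300),interpolation=0) for i in(c,np.dstack([br,wh,o]))]))
    print([np.median(H[-12:,5:30].reshape(-1,3),0)])
cv2.imwrite("pics/m.png",np.vstack(R)[:,:,::-1])
E
```

```text
[array([ 17.,  94., 132.])]
[array([ 13.,  97., 102.])]
```

View pics/m.png

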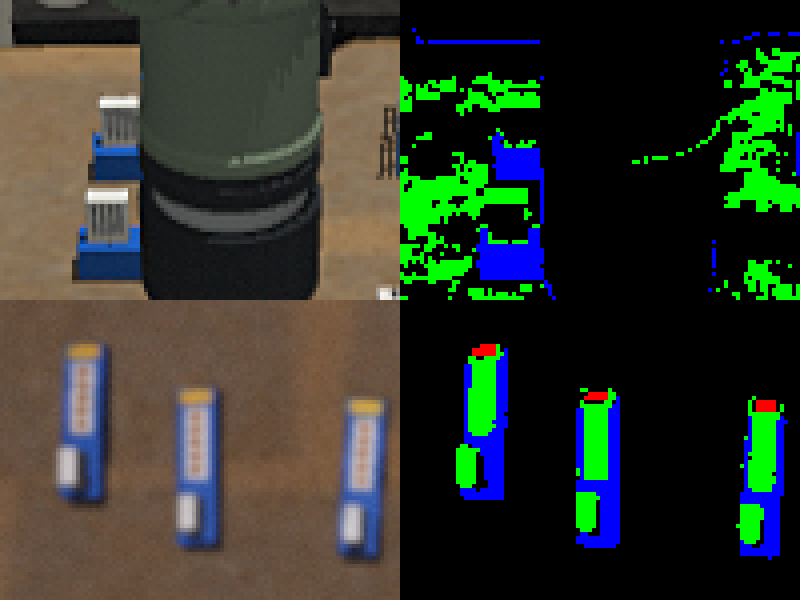

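The top-view masks are clean, with the three cassettes clearly separated. The arm hides them in the side view, so I fit from the top only.

```bash
sed -i 's/(h\[...,1\]<90)&(h\[...,2\]>120)/(h[...,1]<60)\&(h[...,2]>120)/' h.py; python3 - <<'E'
from h import *
a=robot.read_camera("top")
for g in((.444,.130),(.450,.268),(.49,.365)):
    v,f=fitcas([a],*g);fn=v[:2]-.043*np.array([np.cos(v[2]),np.sin(v[2])]);print(v[:2].round(4),np.degrees(v[2]).round(1),round(f),"fin",fn.round(4))
    if g[1]<.2: go((*fn,.2),90+np.degrees(v[2]))
E
```

```text
[0.4428 0.131 ] -2.9 102 fin [0.3998 0.1332]
t 16.2 tcp [ 0.4659 -0.3494  0.1963] jaw 86.1 w 0.0660 F [ 0.5  0.7 -0.9] j6 -2.30 tilt [-0.001  0.001 -1.   ]
roll -0.0165 then linear [-0.003   0.4786 -0.0907]
[0.4498 0.2685] 2.1 77 fin [0.4068 0.2669]
[0.4898 0.365 ] 0.2 119 fin [0.4468 0.3649]
```

>>> jog_arm(steps=[{"linear": [0,0.02,-0.004],"roll": -0.016},{"linear": [0,0.035,-0.007],"roll": 0},{"linear": [0,0.035,-0.007],"roll": 0},{"linear": [0,0.035,-0.007],"roll": 0},{"linear": [0,0.035,-0.007],"roll": 0},{"linear": [0,0.035,-0.007],"roll": 0},{"linear": [0,0.035,-0.007],"roll": 0},{"linear": [0,0.035,-0.007],"roll": 0},{"linear": [0,0.035,-0.007],"roll": 0},{"linear": [0,0.035,-0.007],"roll": 0},{"linear": [0,0.035,-0.007],"roll": 0},{"linear": [0,0.035,-0.007],"roll": 0}], fingers=0.045)

```text
clock: 17.2
eef_pos: [0.406, 0.0605, 0.1974]
orientation: [0.707, 0.018, 0.707, -0.018]
contact_force: [1.9, 0.8, 0.8]
width: 0.045
```

>>> jog_arm(steps=[{"linear": [0,0.03,-0.007],"roll": 0},{"linear": [0,0.03,-0.005],"roll": 0},{"linear": [0,0.013,0],"roll": 0},{"linear": [0,0,0],"roll": 0},{"linear": [0,0,0],"roll": 0},{"linear": [0,0,0],"roll": 0}])

```text
clock: 17.7
eef_pos: [0.3984, 0.1319, 0.1972]
orientation: [0.707, 0.018, 0.707, -0.019]
contact_force: [0.1, -0.6, -0.1]
width: 0.0453
```

```bash
python3 - <<'E'
from h import *
go((.3998,.1332,.033),87.1)
b=robot.read_camera("side");cv2.imwrite("pics/s3.png",cv2.resize(b["frame"][60:260,220:420],(600,600))[:,:,::-1])
for g in((.443,.131,-.05),):
    v,f=fitcas([b],*g);fn=v[:2]-.043*np.array([np.cos(v[2]),np.sin(v[2])]);print(v[:2].round(4),np.degrees(v[2]).round(1),round(f),"fin",fn.round(4))
E
```

```text
t 17.7 tcp [0.3984 0.1319 0.1972] jaw 87.0 w 0.0453 F [ 0.1 -0.6 -0.1] j6 -1.41 tilt [-0.    -0.001 -1.   ]
roll -0.0013 then linear [0.1642 0.0015 0.0014]
[0.4418 0.132 ] -2.7 203 fin [0.3988 0.1341]
```

View pics/s3.png

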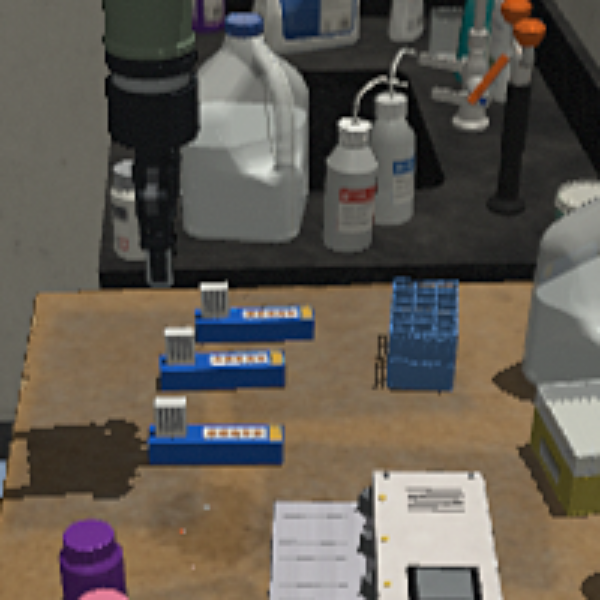

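The side fit agrees: fin at (0.399, 0.134), with the gripper above it. Descending and gripping.

>>> jog_arm(steps=[{"linear": [0.025,0.002,0.001],"roll": 0},{"linear": [0.03,0,0],"roll": 0},{"linear": [0.03,0,0],"roll": 0},{"linear": [0.03,0,0],"roll": 0},{"linear": [0.025,0,0],"roll": 0},{"linear": [0.016,0,0],"roll": 0},{"linear": [0.006,0,0],"roll": 0},{"linear": [0,0,0],"roll": 0},{"linear": [0,0,0],"roll": 0},{"linear": [0,0,0],"roll": 0}])

```text
clock: 18.58
eef_pos: [0.4011, 0.1342, 0.0366]
orientation: [0.708, 0.019, 0.706, -0.018]
contact_force: [-0.3, -0.0, 0.5]
width: 0.0451
```

>>> jog_arm(steps=[{"linear": [0,0,0],"roll": 0},{"linear": [0,0,0],"roll": 0},{"linear": [0,0,0],"roll": 0},{"linear": [0,0,0],"roll": 0},{"linear": [0,0,0],"roll": 0},{"linear": [0,0,0],"roll": 0},{"linear": [0,0,0],"roll": 0},{"linear": [0,0,0],"roll": 0},{"linear": [0,0,0],"roll": 0},{"linear": [0,0,0],"roll": 0}], fingers=0.0)

```text
clock: 19.42
eef_pos: [0.4004, 0.1345, 0.0363]
orientation: [0.707, 0.018, 0.706, -0.018]
contact_force: [-1.1, -1.5, 6.9]
width: 0.0131
```

>>> jog_arm(steps=[{"linear": [-0.01,0,0],"roll": 0},{"linear": [-0.02,0,0],"roll": 0},{"linear": [-0.02,0,0],"roll": 0},{"linear": [-0.02,0,0],"roll": 0},{"linear": [0,0,0],"roll": 0},{"linear": [0,0,0],"roll": 0}])

```text
clock: 19.92
eef_pos: [0.4003, 0.1347, 0.1063]
orientation: [0.708, 0.018, 0.706, -0.018]
contact_force: [0.4, 0.5, -2.1]
width: 0.0131
```

```bash
python3 - <<'E'
from h import *
go((.4368,-.1163,.106),86.16)
E
```

```text
t 19.9 tcp [0.4003 0.1347 0.1063] jaw 87.0 w 0.0131 F [ 0.4  0.5 -2.1] j6 -1.40 tilt [ 0.003  0.    -1.   ]
roll 0.0154 then linear [ 0.0003 -0.2479  0.0532]
```

>>> jog_arm(steps=[{"linear": [0,-0.015,0.003],"roll": 0.015},{"linear": [0,-0.026,0.006],"roll": 0},{"linear": [0,-0.026,0.006],"roll": 0},{"linear": [0,-0.026,0.006],"roll": 0},{"linear": [0,-0.026,0.006],"roll": 0},{"linear": [0,-0.026,0.006],"roll": 0},{"linear": [0,-0.026,0.006],"roll": 0},{"linear": [0,-0.026,0.006],"roll": 0},{"linear": [0,-0.026,0.005],"roll": 0},{"linear": [0,-0.025,0.003],"roll": 0},{"linear": [0,0,0],"roll": 0},{"linear": [0,0,0],"roll": 0}])

```text
clock: 20.92
eef_pos: [0.4348, -0.1169, 0.1037]
orientation: [0.706, 0.025, 0.708, -0.024]
contact_force: [0.3, -0.3, -2.6]
width: 0.0128
```

```bash
cat >> h.py <<'E'
RO=np.array([.5735,-.0653]);RY=np.radians(-3.84)
def tolocal(p):
    c,s=np.cos(RY),np.sin(RY);return np.array([[c,s],[-s,c]])@(np.array(p)-RO)
E
cat > held.py <<'E'
from h import *
import sys
lift=float(sys.argv[1]); bay=float(sys.argv[2])
s,R=st();g=s["eef_pos"];zo=g[2]-lift
jy=yawj(R)-90; m=g[:2]+.043*np.array([np.cos(np.radians(jy)),np.sin(np.radians(jy))])
a=robot.read_camera("top");b=robot.read_camera("side")
print("nominal mid",m.round(4),"local",tolocal(m).round(4))
for n,p in(("top",a),("side",b)):
    v,f=fitcas([p],*m,th=np.radians(jy),zo=zo,R=50);print(n,v[:2].round(4),"deg %.1f"%np.degrees(v[2]),round(f),"local",tolocal(v[:2]).round(4))
go(g,86.16)
cv2.imwrite("pics/held%d.png"%(s["clock"]*10),np.hstack([cv2.resize(p["frame"][y:y+100,x:x+100],(400,400)) for p,x,y in((b,270,180),(a,270,180))])[:,:,::-1])
E
python3 held.py 0.0363 -0.06; ls pics
```

```text
nominal mid [ 0.4777 -0.1199] local [-0.0919 -0.0609]
top [ 0.4769 -0.1102] deg -0.0 389 local [-0.0934 -0.0513]
side [ 0.4865 -0.1278] deg -13.5 585 local [-0.0826 -0.0682]
t 21.0 tcp [ 0.4346 -0.1155  0.1038] jaw 86.2 w 0.0126 F [-0.8 -0.4 -2.1] j6 -1.96 tilt [-0.003  0.002 -1.   ]
roll 0.0001 then linear [ 0.0001 -0.0015  0.0003]
crop1.png
held209.png
m.png
s1.png
s2.png
s3.png
side0.png
top0.png
```

View pics/held209.png

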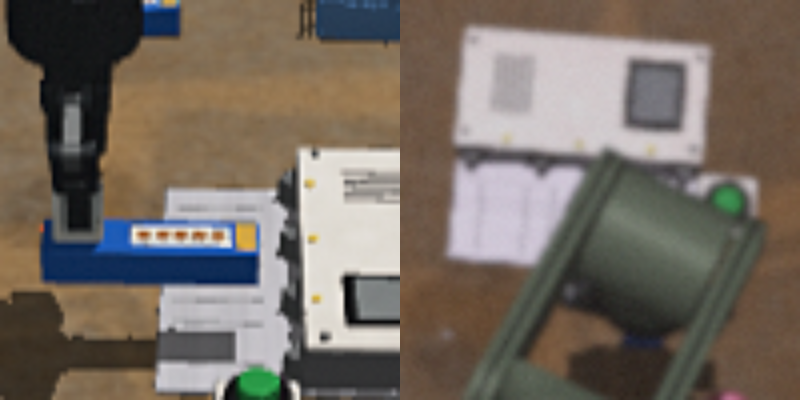

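The cassette is held level, with its nose toward the bays. The yellow dots on the hood's front edge should mark the bay centres, so I measure them to check the reader pose.

```bash
python3 - <<'E'
from h import *
a=robot.read_camera("top");b=robot.read_camera("side")
for n,p in(("top",a),("side",b)):
    hv=hsv(p).astype(int);f=p["frame"].astype(float);y=np.clip(np.minimum(f[...,0],f[...,1])-f[...,2]-12,0,None)
    for k in(-.06,0,.06):
        c,s=np.cos(RY),np.sin(RY);g=RO+np.array([c*.008-s*k,s*.008+c*k]);u=proj(p,(*g,.0425)).round().astype(int)
        r=4;w=y[u[1]-r:u[1]+r+1,u[0]-r:u[0]+r+1];
        if w.sum()<20: print(n,k,"weak",w.sum());continue
        w=w*(w>.4*w.max());gy,gx=np.mgrid[-r:r+1,-r:r+1];q=(u[0]+(w*gx).sum()/w.sum(),u[1]+(w*gy).sum()/w.sum())
        X=onz(p,q,.0425)[:2];print(n,k,np.round(q,1),w.max(),X.round(4),"local",tolocal(X).round(4))
E
```

```text
top -0.06 [332.2 216.7] 24.0 [ 0.5808 -0.1249] local [ 0.0113 -0.059 ]
top 0 [314.4 215.6] 11.0 [ 0.5847 -0.0658] local [0.0112 0.0003]
top 0.06 [296.4 214. ] 19.0 [ 0.59   -0.0061] local [0.0125 0.0601]
side -0.06 [348.5 254. ] 119.0 [ 0.5771 -0.1209] local [ 0.0073 -0.0552]
side 0 [347.9 239. ] 127.0 [ 0.5825 -0.061 ] local [0.0087 0.0049]
side 0.06 [347.  225.2] 104.0 [ 0.587  -0.0015] local [0.0092 0.0646]
```

>>> jog_arm(steps=[{"linear": [0.02,-0.001,0],"roll": 0},{"linear": [0.02,0,0],"roll": 0},{"linear": [0.012,0,0],"roll": 0},{"linear": [0.005,0,0],"roll": 0},{"linear": [0.003,0,0],"roll": 0},{"linear": [0,0,0],"roll": 0},{"linear": [0,0,0],"roll": 0}])

```text
clock: 21.7
eef_pos: [0.4366, -0.1174, 0.0459]
orientation: [0.707, 0.023, 0.706, -0.024]
contact_force: [-0.1, -0.5, -0.6]
width: 0.013
```

```bash
cat > held2.py <<'E'
from h import *
s,R=st();g=s["eef_pos"]
jy=np.radians(yawj(R)-90); m=g[:2]+.043*np.array([np.cos(jy),np.sin(jy)])
print("nominal mid local",tolocal(m).round(4)); go(g,86.16)
b=robot.read_camera("side");h=hsv(b).astype(int)
bl=((h[...,0]>98)&(h[...,0]<125)&(h[...,1]>120)).astype(np.uint8)
u=proj(b,(*m,.03)).astype(int)
for n,l,s_,c in [cv2.connectedComponentsWithStats(bl)]:
    for i in range(1,n):
        if s_[i,4]>60 and np.linalg.norm(c[i]-u)<25: print("blue rect",cv2.minAreaRect(cv2.findNonZero((l==i).astype(np.uint8))),"nose/tail px expected",proj(b,(*(m+.065*np.array([np.cos(jy),np.sin(jy)])),.02)).round(1))
print(robot.pinpoint(b,"cassette_1_mid")[:4])
E
sed -i 's/for n,l,s_,c in \[cv2/for (n,l,s_,c) in [cv2/; s/-.0653\]/-.0643]/' held2.py h.py; python3 held2.py
```

```text
nominal mid local [-0.09   -0.0622]
t 21.7 tcp [ 0.4366 -0.1174  0.0459] jaw 86.2 w 0.0130 F [-0.1 -0.5 -0.6] j6 -1.96 tilt [ 0.001 -0.001 -1.   ]
roll 0.0009 then linear [0. 0. 0.]
blue rect ((308.0, 261.5), (15.0, 52.0), 90.0) nose/tail px expected [335.2 262.4]
[{'xyz': [0.4812, -0.1213, 0.0394], 'conf': 0.82}, {'xyz': [0.4858, 0.3621, 0.0306], 'conf': 0.41}]
```

>>> jog_arm(steps=[{"linear": [0.002,0.002,0],"roll": 0},{"linear": [0,0,0.005],"roll": 0},{"linear": [0,0,0.005],"roll": 0},{"linear": [0,0,0.005],"roll": 0},{"linear": [0,0,0.005],"roll": 0},{"linear": [0,0,0.005],"roll": 0},{"linear": [0,0,0.005],"roll": 0},{"linear": [0,0,0.005],"roll": 0},{"linear": [0,0,0.005],"roll": 0},{"linear": [0,0,0],"roll": 0}])

```text
clock: 22.63
eef_pos: [0.4774, -0.1184, 0.0435]
orientation: [0.707, 0.023, 0.706, -0.024]
contact_force: [0.7, 0.2, -0.4]
width: 0.0131
```

```bash
python3 held2.py
```

```text
nominal mid local [-0.0493 -0.0604]
t 22.6 tcp [ 0.4774 -0.1184  0.0435] jaw 86.2 w 0.0131 F [ 0.7  0.2 -0.4] j6 -1.92 tilt [ 0.001 -0.    -1.   ]
roll 0.0004 then linear [0. 0. 0.]
blue rect ((321.9999694824219, 261.5), (45.99999237060547, 14.999998092651367), -0.0) nose/tail px expected [351.5 262. ]
[{'xyz': [0.5217, -0.1221, 0.0338], 'conf': 0.63}]
```

The nose is inside without side force. Sliding on, then feeling for the stop.

>>> jog_arm(steps=[{"linear": [0,0,0.004],"roll": 0},{"linear": [0,0,0.004],"roll": 0},{"linear": [0,0,0.004],"roll": 0},{"linear": [0,0,0.004],"roll": 0},{"linear": [0,0,0.004],"roll": 0},{"linear": [0,0,0.004],"roll": 0},{"linear": [0,0,0.003],"roll": 0},{"linear": [0,0,0.002],"roll": 0},{"linear": [0,0,0],"roll": 0}])

```text
clock: 23.48
eef_pos: [0.5056, -0.1202, 0.0433]
orientation: [0.707, 0.024, 0.707, -0.024]
contact_force: [0.4, -0.1, -1.4]
width: 0.0129
```

>>> jog_arm(steps=[{"linear": [0,0,0.001],"roll": 0},{"linear": [0,0,0.001],"roll": 0},{"linear": [0,0,0.001],"roll": 0},{"linear": [0,0,0.001],"roll": 0},{"linear": [0,0,0],"roll": 0}])

```text
clock: 23.9
eef_pos: [0.5092, -0.1204, 0.0434]
orientation: [0.707, 0.024, 0.707, -0.024]
contact_force: [-0.3, 0.4, -1.8]
width: 0.0131
```

>>> jog_arm(steps=[{"linear": [0,0,0.001],"roll": 0},{"linear": [0,0,0.001],"roll": 0},{"linear": [0,0,0.001],"roll": 0},{"linear": [0,0,0.001],"roll": 0},{"linear": [0,0,0],"roll": 0}])

```text
clock: 24.32
eef_pos: [0.5132, -0.1207, 0.0433]
orientation: [0.707, 0.024, 0.707, -0.024]
contact_force: [0.1, 0.6, -1.7]
width: 0.0127
```

>>> jog_arm(steps=[{"linear": [0,0,0.001],"roll": 0},{"linear": [0,0,0.001],"roll": 0},{"linear": [0,0,0.001],"roll": 0},{"linear": [0,0,0.001],"roll": 0},{"linear": [0,0,0],"roll": 0}])

```text
clock: 24.73
eef_pos: [0.5172, -0.1209, 0.0433]
orientation: [0.707, 0.024, 0.707, -0.024]
contact_force: [-0.1, -0.4, -3.5]
width: 0.0132
```

>>> jog_arm(steps=[{"linear": [0,0,0.001],"roll": 0},{"linear": [0,0,0.001],"roll": 0},{"linear": [0,0,0.001],"roll": 0},{"linear": [0,0,0.001],"roll": 0},{"linear": [0,0,0],"roll": 0}])

```text
clock: 25.15
eef_pos: [0.5212, -0.1212, 0.0434]
orientation: [0.707, 0.024, 0.707, -0.024]
contact_force: [0.1, 0.4, -2.7]
width: 0.0131
```

>>> jog_arm(steps=[{"linear": [0,0,0.001],"roll": 0},{"linear": [0,0,0.001],"roll": 0},{"linear": [0,0,0.001],"roll": 0},{"linear": [0,0,0.001],"roll": 0},{"linear": [0,0,0],"roll": 0}])

```text
clock: 25.57
eef_pos: [0.5244, -0.1213, 0.0431]
orientation: [0.706, 0.024, 0.707, -0.023]
contact_force: [-1.6, -0.1, -0.9]
width: 0.0129
```

>>> jog_arm(steps=[{"linear": [0,0,0.001],"roll": 0},{"linear": [0,0,0.001],"roll": 0},{"linear": [0,0,0],"roll": 0}])

```text
clock: 25.82
eef_pos: [0.5245, -0.1211, 0.0428]
orientation: [0.705, 0.024, 0.709, -0.023]
contact_force: [-7.3, -0.1, 4.0]
width: 0.013
```

Stop felt: 7 N with no further advance, nose about 64 mm in. I ease off 1 mm, settle onto the floor, and release.

>>> jog_arm(steps=[{"linear": [0,0,-0.001],"roll": 0},{"linear": [0.001,0,0],"roll": 0},{"linear": [0.001,0,0],"roll": 0},{"linear": [0,0,0],"roll": 0},{"linear": [0,0,0],"roll": 0}])

```text
clock: 26.23
eef_pos: [0.5243, -0.1213, 0.0423]
orientation: [0.705, 0.024, 0.708, -0.023]
contact_force: [-11.3, 1.0, 12.0]
width: 0.0131
```

>>> jog_arm(steps=[{"linear": [0,0,0],"roll": 0},{"linear": [0,0,0],"roll": 0},{"linear": [0,0,0],"roll": 0},{"linear": [0,0,0],"roll": 0},{"linear": [-0.005,0,0],"roll": 0},{"linear": [-0.02,0,0],"roll": 0},{"linear": [-0.035,0,0],"roll": 0},{"linear": [-0.035,0,0],"roll": 0},{"linear": [-0.035,0,0],"roll": 0},{"linear": [-0.025,0,0],"roll": 0},{"linear": [0,0,0],"roll": 0}], fingers=0.04)

```text
clock: 27.15
eef_pos: [0.5305, -0.1232, 0.204]
orientation: [0.712, 0.022, 0.702, -0.025]
contact_force: [0.8, -0.2, 1.0]
width: 0.04
```

```bash
python3 - <<'E'
from h import *
a=robot.read_camera("top");b=robot.read_camera("side")
for g in((.450,.268),(.49,.365)):
  for n,p in(("top",a),("side",b)):
    v,f=fitcas([p],*g);fn=v[:2]-.043*np.array([np.cos(v[2]),np.sin(v[2])]);print(n,v[:2].round(4),np.degrees(v[2]).round(1),round(f),"fin",fn.round(4))
go((.407,.268,.2),92)
for p in(a,b): print(robot.pinpoint(p,"cassette_1_mid"))
cv2.imwrite("pics/in1.png",np.hstack([cv2.resize(p["frame"][y:y+100,x:x+100],(400,400)) for p,x,y in((b,270,200),(a,270,180))])[:,:,::-1])
E
```

```text
top [0.4498 0.2685] 2.1 75 fin [0.4068 0.2669]
side [0.4514 0.2703] 1.6 213 fin [0.4084 0.2692]
top [0.4906 0.3648] 0.0 118 fin [0.4476 0.3648]
side [0.4875 0.3648] -2.7 191 fin [0.4446 0.3669]
t 27.2 tcp [ 0.527  -0.1219  0.1981] jaw 86.2 w 0.0398 F [-0.6  0.7  0.1] j6 -1.89 tilt [ 0.004 -0.002 -1.   ]
roll -0.1016 then linear [-0.0029  0.3938 -0.1063]
[{'xyz': [0.5668, -0.1247, 0.0358], 'conf': 0.43}]
[{'xyz': [0.5685, -0.1246, 0.0369], 'conf': 0.74}, {'xyz': [0.462, -0.3507, 0.046], 'conf': 0.33}, {'xyz': [0.5739, -0.4921, -0.0007], 'conf': 0.29}]
```

View pics/in1.png

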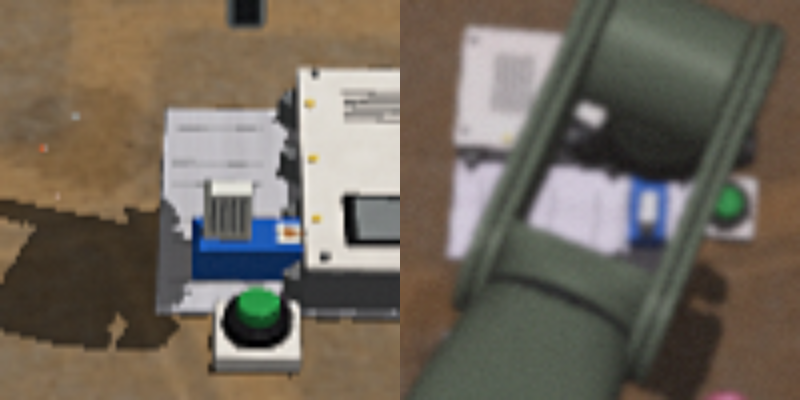

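Cassette 1 sits level in the right bay. Going on to the second.

>>> jog_arm(steps=[{"linear": [0,0,0],"roll": -0.1},{"linear": [0,0.02,-0.006],"roll": 0},{"linear": [0,0.036,-0.01],"roll": 0},{"linear": [0,0.036,-0.01],"roll": 0},{"linear": [0,0.036,-0.01],"roll": 0},{"linear": [0,0.036,-0.01],"roll": 0},{"linear": [0,0.036,-0.01],"roll": 0},{"linear": [0,0.036,-0.01],"roll": 0},{"linear": [0,0.036,-0.01],"roll": 0},{"linear": [0,0.036,-0.01],"roll": 0},{"linear": [0,0.036,-0.01],"roll": 0},{"linear": [0,0.036,-0.01],"roll": 0}], fingers=0.045)

```text
clock: 28.35
eef_pos: [0.4051, 0.2558, 0.1941]
orientation: [0.706, -0.012, 0.708, 0.011]
contact_force: [0.0, 0.2, -0.3]
width: 0.0447
```

>>> jog_arm(steps=[{"linear": [0,0.014,0],"roll": 0},{"linear": [0,0,0],"roll": 0},{"linear": [0,0,0],"roll": 0},{"linear": [0,0,0],"roll": 0}])

```text
clock: 28.68
eef_pos: [0.4062, 0.2677, 0.1949]
orientation: [0.706, -0.012, 0.708, 0.011]
contact_force: [-0.2, -0.7, -0.5]
width: 0.045
```

```bash
python3 - <<'E'
from h import *
b=robot.read_camera("side")
for g in((.450,.268),(.49,.365)):
  for n,p in(("side",b),):
    v,f=fitcas([p],*g);fn=v[:2]-.043*np.array([np.cos(v[2]),np.sin(v[2])]);print(n,v[:2].round(4),np.degrees(v[2]).round(1),round(f),"fin",fn.round(4))
go((.4077,.268,.035),92)
print(robot.pinpoint(b,"cassette_1_mid"))
E
```

```text
side [0.4516 0.2706] 1.3 214 fin [0.4086 0.2696]
side [0.488  0.3649] -2.7 185 fin [0.4451 0.3669]
t 28.7 tcp [0.4066 0.2675 0.1952] jaw 91.8 w 0.0447 F [ 0.2  1.  -0.6] j6 -1.20 tilt [-0.002 -0.001 -1.   ]
roll -0.0028 then linear [0.1602 0.0006 0.0015]
[]
```

>>> jog_arm(steps=[{"linear": [0.025,0.0005,0.002],"roll": 0},{"linear": [0.03,0,0],"roll": 0},{"linear": [0.03,0,0],"roll": 0},{"linear": [0.03,0,0],"roll": 0},{"linear": [0.025,0,0],"roll": 0},{"linear": [0.014,0,0],"roll": 0},{"linear": [0.005,0,0],"roll": 0},{"linear": [0,0,0],"roll": 0},{"linear": [0,0,0],"roll": 0}])

```text
clock: 29.53
eef_pos: [0.4098, 0.2689, 0.0379]
orientation: [0.707, -0.011, 0.707, 0.011]
contact_force: [0.3, 0.3, -0.2]
width: 0.0448
```

>>> jog_arm(steps=[{"linear": [0,0,0],"roll": 0},{"linear": [0,0,0],"roll": 0},{"linear": [0,0,0],"roll": 0},{"linear": [0,0,0],"roll": 0},{"linear": [0,0,0],"roll": 0},{"linear": [0,0,0],"roll": 0},{"linear": [0,0,0],"roll": 0},{"linear": [0,0,0],"roll": 0},{"linear": [0,0,0],"roll": 0},{"linear": [0,0,0],"roll": 0}], fingers=0.0)

```text
clock: 30.37
eef_pos: [0.4097, 0.2696, 0.0383]
orientation: [0.708, -0.012, 0.706, 0.012]
contact_force: [-1.5, -1.1, 6.4]
width: 0.0129
```

>>> jog_arm(steps=[{"linear": [-0.01,0,0],"roll": 0},{"linear": [-0.02,0,0],"roll": 0},{"linear": [-0.02,0,0],"roll": 0},{"linear": [-0.02,0,0],"roll": 0},{"linear": [0,0,0],"roll": 0},{"linear": [0,0,0],"roll": 0}])

```text
clock: 30.87
eef_pos: [0.4096, 0.2697, 0.1083]
orientation: [0.708, -0.011, 0.706, 0.012]
contact_force: [-1.8, 0.1, -1.5]
width: 0.0126
```

```bash
python3 - <<'E'
from h import *
c,s=np.cos(RY),np.sin(RY);l=np.array([-.09-.043,0]);t=RO+np.array([[c,-s],[s,c]])@l
print(t);go((*t,.106),86.16)
E
```

```text
[ 0.44079859 -0.05539293]
t 30.9 tcp [0.4096 0.2697 0.1083] jaw 91.9 w 0.0126 F [-1.8  0.1 -1.5] j6 -1.20 tilt [ 0.002  0.001 -1.   ]
roll 0.1004 then linear [ 0.002  -0.3223  0.0529]
```

>>> jog_arm(steps=[{"linear": [0,0,0],"roll": 0.1},{"linear": [0,-0.02,0.003],"roll": 0},{"linear": [0,-0.03,0.005],"roll": 0},{"linear": [0,-0.03,0.005],"roll": 0},{"linear": [0,-0.03,0.005],"roll": 0},{"linear": [0,-0.03,0.005],"roll": 0},{"linear": [0,-0.03,0.005],"roll": 0},{"linear": [0,-0.03,0.005],"roll": 0},{"linear": [0,-0.03,0.005],"roll": 0},{"linear": [0,-0.03,0.005],"roll": 0},{"linear": [0,-0.03,0.005],"roll": 0},{"linear": [0,-0.03,0.005],"roll": 0}])

```text
clock: 31.87
eef_pos: [0.4386, -0.0544, 0.1055]
orientation: [0.705, 0.024, 0.708, -0.023]
contact_force: [0.1, 0.9, -2.0]
width: 0.0129
```

>>> jog_arm(steps=[{"linear": [0,-0.003,0],"roll": 0},{"linear": [0,0,0],"roll": 0},{"linear": [0,0,0],"roll": 0}])

```text
clock: 32.12
eef_pos: [0.4388, -0.0559, 0.1059]
orientation: [0.706, 0.025, 0.708, -0.023]
contact_force: [0.0, 0.1, -0.8]
width: 0.0127
```

```bash
python3 held2.py; python3 -c "
from h import *
go((.4408,-.0554,.0445),86.16)"
```

```text
nominal mid local [-0.092  -0.0007]
t 32.1 tcp [ 0.4388 -0.0559  0.1059] jaw 86.1 w 0.0127 F [ 0.   0.1 -0.8] j6 -1.83 tilt [-0.003  0.002 -1.   ]
roll -0.0008 then linear [0. 0. 0.]
blue rect ((307.5, 228.0), (14.0, 51.0), 90.0) nose/tail px expected [333.8 246.8]
[{'xyz': [0.5689, -0.1238, 0.0343], 'conf': 0.75}]
t 32.2 tcp [ 0.4391 -0.0552  0.1063] jaw 86.2 w 0.0129 F [ 0.1  0.2 -0.9] j6 -1.83 tilt [-0.002  0.001 -1.   ]
roll 0.0014 then linear [ 0.0618 -0.0001  0.0018]
```

>>> jog_arm(steps=[{"linear": [0.02,0,0],"roll": 0},{"linear": [0.02,0,0],"roll": 0},{"linear": [0.012,0,0],"roll": 0},{"linear": [0.006,0,0],"roll": 0},{"linear": [0.003,0,0],"roll": 0},{"linear": [0,0,0],"roll": 0},{"linear": [0,0,0],"roll": 0}])

```text
clock: 32.8
eef_pos: [0.4408, -0.0562, 0.0468]
orientation: [0.707, 0.023, 0.706, -0.023]
contact_force: [0.3, 0.9, -1.4]
width: 0.0126
```

```bash
python3 held2.py
```

```text
nominal mid local [-0.09   -0.0008]
t 32.8 tcp [ 0.4408 -0.0562  0.0468] jaw 86.2 w 0.0126 F [ 0.3  0.9 -1.4] j6 -1.83 tilt [ 0.001 -0.    -1.   ]
roll 0.0011 then linear [0. 0. 0.]
blue rect ((314.0, 254.0), (30.0, 62.0), 90.0) nose/tail px expected [334.5 246.8]
[{'xyz': [0.5687, -0.1234, 0.036], 'conf': 0.94}]
```

>>> jog_arm(steps=[{"linear": [0.001,0.001,0],"roll": 0},{"linear": [0,0,0.005],"roll": 0},{"linear": [0,0,0.005],"roll": 0},{"linear": [0,0,0.005],"roll": 0},{"linear": [0,0,0.005],"roll": 0},{"linear": [0,0,0.005],"roll": 0},{"linear": [0,0,0.005],"roll": 0},{"linear": [0,0,0.005],"roll": 0},{"linear": [0,0,0.005],"roll": 0},{"linear": [0,0,0],"roll": 0}])

```text
clock: 33.73
eef_pos: [0.4816, -0.0583, 0.0454]
orientation: [0.707, 0.024, 0.706, -0.024]
contact_force: [1.3, 0.8, -1.5]
width: 0.0125
```

>>> jog_arm(steps=[{"linear": [0,0,0.004],"roll": 0},{"linear": [0,0,0.004],"roll": 0},{"linear": [0,0,0.004],"roll": 0},{"linear": [0,0,0.004],"roll": 0},{"linear": [0,0,0.004],"roll": 0},{"linear": [0,0,0.004],"roll": 0},{"linear": [0,0,0.003],"roll": 0},{"linear": [0,0,0.001],"roll": 0},{"linear": [0,0,0],"roll": 0}])

```text
clock: 34.48
eef_pos: [0.5087, -0.0601, 0.0453]
orientation: [0.707, 0.024, 0.706, -0.024]
contact_force: [1.3, 0.8, -1.4]
width: 0.0128
```

>>> jog_arm(steps=[{"linear": [0,0,0.001],"roll": 0},{"linear": [0,0,0.001],"roll": 0},{"linear": [0,0,0.001],"roll": 0},{"linear": [0,0,0.001],"roll": 0},{"linear": [0,0,0],"roll": 0}])

```text
clock: 34.9
eef_pos: [0.5122, -0.0603, 0.0453]
orientation: [0.707, 0.024, 0.707, -0.024]
contact_force: [-0.1, 1.0, -1.3]
width: 0.0128
```

>>> jog_arm(steps=[{"linear": [0,0,0.001],"roll": 0},{"linear": [0,0,0.001],"roll": 0},{"linear": [0,0,0.001],"roll": 0},{"linear": [0,0,0],"roll": 0}])

```text
clock: 35.23
eef_pos: [0.5154, -0.0605, 0.0453]
orientation: [0.707, 0.024, 0.707, -0.024]
contact_force: [-0.2, 1.0, -2.0]
width: 0.0125
```

>>> jog_arm(steps=[{"linear": [0,0,0.001],"roll": 0},{"linear": [0,0,0.001],"roll": 0},{"linear": [0,0,0.001],"roll": 0},{"linear": [0,0,0.001],"roll": 0},{"linear": [0,0,0],"roll": 0}])

```text
clock: 35.65
eef_pos: [0.5194, -0.0608, 0.0453]
orientation: [0.707, 0.024, 0.707, -0.024]
contact_force: [0.6, 0.8, -2.0]
width: 0.0128
```

>>> jog_arm(steps=[{"linear": [0,0,0.001],"roll": 0},{"linear": [0,0,0.001],"roll": 0},{"linear": [0,0,0.001],"roll": 0},{"linear": [0,0,0.001],"roll": 0},{"linear": [0,0,0],"roll": 0}])

```text
clock: 36.07
eef_pos: [0.5234, -0.0611, 0.0453]
orientation: [0.707, 0.024, 0.707, -0.024]
contact_force: [0.7, 0.7, -1.6]
width: 0.0128
```

>>> jog_arm(steps=[{"linear": [0,0,0.001],"roll": 0},{"linear": [0,0,0.001],"roll": 0},{"linear": [0,0,0.001],"roll": 0},{"linear": [0,0,0.001],"roll": 0},{"linear": [0,0,0],"roll": 0}])

```text
clock: 36.48
eef_pos: [0.5274, -0.0614, 0.0453]
orientation: [0.707, 0.024, 0.707, -0.024]
contact_force: [0.9, 0.3, -1.4]
width: 0.0125
```

>>> jog_arm(steps=[{"linear": [0,0,0.001],"roll": 0},{"linear": [0,0,0.001],"roll": 0},{"linear": [0,0,0.001],"roll": 0},{"linear": [0,0,0.001],"roll": 0},{"linear": [0,0,0],"roll": 0}])

```text
clock: 36.9
eef_pos: [0.5314, -0.0616, 0.0453]
orientation: [0.707, 0.024, 0.707, -0.024]
contact_force: [0.1, 0.3, -2.2]
width: 0.0129
```

>>> jog_arm(steps=[{"linear": [0,0,0.001],"roll": 0},{"linear": [0,0,0.001],"roll": 0},{"linear": [0,0,0.001],"roll": 0},{"linear": [0,0,0.001],"roll": 0},{"linear": [0,0,0],"roll": 0}])

```text
clock: 37.32
eef_pos: [0.5354, -0.0619, 0.0454]
orientation: [0.707, 0.024, 0.707, -0.024]
contact_force: [0.1, -0.1, -1.5]
width: 0.0129
```

>>> jog_arm(steps=[{"linear": [0,0,0.001],"roll": 0},{"linear": [0,0,0.001],"roll": 0},{"linear": [0,0,0.001],"roll": 0},{"linear": [0,0,0.001],"roll": 0},{"linear": [0,0,0],"roll": 0}])

```text
clock: 37.73
eef_pos: [0.5359, -0.0617, 0.0448]
orientation: [0.704, 0.024, 0.709, -0.023]
contact_force: [-9.7, -0.1, 6.1]
width: 0.013
```

Stop felt (10 N). Ease off, settle, release.

>>> jog_arm(steps=[{"linear": [0,0,-0.001],"roll": 0},{"linear": [0,0,-0.001],"roll": 0},{"linear": [0.001,0,0],"roll": 0},{"linear": [0.0005,0,0],"roll": 0},{"linear": [0,0,0],"roll": 0},{"linear": [0,0,0],"roll": 0}])

```text
clock: 38.23
eef_pos: [0.5357, -0.0619, 0.0443]
orientation: [0.706, 0.024, 0.708, -0.024]
contact_force: [-8.9, 1.0, 7.1]
width: 0.0127
```

>>> jog_arm(steps=[{"linear": [0,0,0],"roll": 0},{"linear": [0,0,0],"roll": 0},{"linear": [0,0,0],"roll": 0},{"linear": [0,0,0],"roll": 0},{"linear": [-0.005,0,0],"roll": 0},{"linear": [-0.02,0,0],"roll": 0},{"linear": [-0.035,0,0],"roll": 0},{"linear": [-0.035,0,0],"roll": 0},{"linear": [-0.035,0,0],"roll": 0},{"linear": [-0.025,0,0],"roll": 0},{"linear": [0,0,0],"roll": 0}], fingers=0.04)

```text
clock: 39.15
eef_pos: [0.5418, -0.0632, 0.2066]
orientation: [0.712, 0.022, 0.702, -0.025]
contact_force: [0.9, -1.8, 0.5]
width: 0.0403
```

```bash
python3 - <<'E'
from h import *
a=robot.read_camera("top");b=robot.read_camera("side")
for g in((.49,.365),):
  for n,p in(("top",a),("side",b)):
    v,f=fitcas([p],*g);fn=v[:2]-.043*np.array([np.cos(v[2]),np.sin(v[2])]);print(n,v[:2].round(4),np.degrees(v[2]).round(1),round(f),"fin",fn.round(4))
go((.4465,.3655,.2),90)
for p in(a,b): print([(d["conf"],d["xyz"],tolocal(d["xyz"][:2]).round(4)) for d in robot.pinpoint(p,"cassette_1_mid")])
cv2.imwrite("pics/in2.png",np.hstack([cv2.resize(p["frame"][y:y+100,x:x+100],(400,400)) for p,x,y in((b,270,180),(a,270,180))])[:,:,::-1])
E
```

```text
top [0.4906 0.3648] 0.0 122 fin [0.4476 0.3648]
side [0.4879 0.3649] -2.6 146 fin [0.445  0.3668]
t 39.2 tcp [ 0.5382 -0.0622  0.2007] jaw 86.2 w 0.0402 F [-0.2 -0.7 -0.5] j6 -1.78 tilt [ 0.004 -0.001 -1.   ]
roll -0.0667 then linear [-2.000e-04  4.277e-01 -9.170e-02]
[(0.73, [0.5153, -0.3444, -0.0008], array([-0.0393, -0.2834])), (0.48, [0.5643, -0.1231, 0.0357], array([-0.0052, -0.0593]))]
[(0.59, [0.569, -0.1243, 0.0354], array([-0.0005, -0.0602]))]
```

View pics/in2.png

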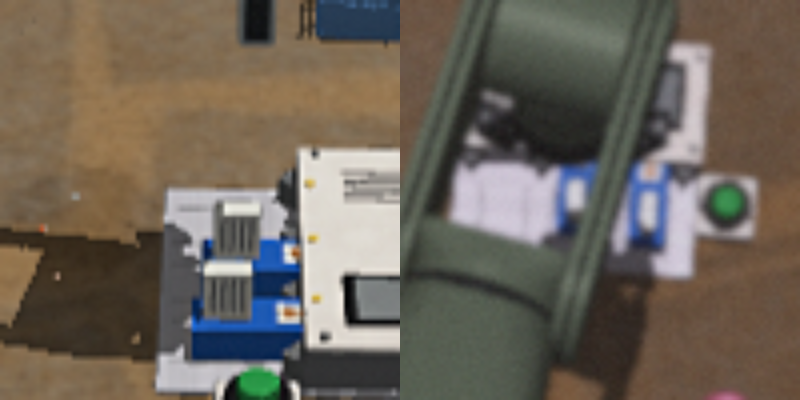

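Both cassettes sit square in the right and middle bays. Now the third.

>>> jog_arm(steps=[{"linear": [0,0.015,-0.003],"roll": -0.055},{"linear": [0,0.034,-0.007],"roll": 0},{"linear": [0,0.034,-0.007],"roll": 0},{"linear": [0,0.034,-0.007],"roll": 0},{"linear": [0,0.034,-0.007],"roll": 0},{"linear": [0,0.034,-0.007],"roll": 0},{"linear": [0,0.034,-0.007],"roll": 0},{"linear": [0,0.034,-0.007],"roll": 0},{"linear": [0,0.034,-0.007],"roll": 0},{"linear": [0,0.034,-0.007],"roll": 0},{"linear": [0,0.034,-0.007],"roll": 0},{"linear": [0,0.034,-0.007],"roll": 0}], fingers=0.045)

```text
clock: 40.35
eef_pos: [0.4606, 0.329, 0.1963]
orientation: [0.706, 0.003, 0.709, -0.005]
contact_force: [-0.1, -0.3, 0.0]
width: 0.0451
```

>>> jog_arm(steps=[{"linear": [0,0.025,-0.005],"roll": 0},{"linear": [0,0.014,-0.002],"roll": 0},{"linear": [0,0,0],"roll": 0},{"linear": [0,0,0],"roll": 0},{"linear": [0,0,0],"roll": 0}])

```text
clock: 40.77
eef_pos: [0.4558, 0.3657, 0.1977]
orientation: [0.707, 0.004, 0.708, -0.005]
contact_force: [-0.2, -1.2, 0.6]
width: 0.0448
```

```bash
python3 - <<'E'
from h import *
b=robot.read_camera("side")
v,f=fitcas([b],.49,.365);fn=v[:2]-.043*np.array([np.cos(v[2]),np.sin(v[2])]);print(v[:2].round(4),np.degrees(v[2]).round(1),round(f),"fin",fn.round(4))
go((.4463,.3658,.036),89)
E
```

```text
[0.4878 0.3649] -2.5 149 fin [0.4449 0.3668]
t 40.8 tcp [0.4561 0.3656 0.198 ] jaw 89.2 w 0.0451 F [-0.3 -0.4 -0.5] j6 -1.03 tilt [-0.001 -0.001 -1.   ]
roll 0.0041 then linear [ 0.162   0.0003 -0.0096]
```

>>> jog_arm(steps=[{"linear": [0.02,0,-0.01],"roll": 0},{"linear": [0.03,0,0],"roll": 0},{"linear": [0.03,0,0],"roll": 0},{"linear": [0.03,0,0],"roll": 0},{"linear": [0.028,0,0],"roll": 0},{"linear": [0.018,0,0],"roll": 0},{"linear": [0.007,0,0],"roll": 0},{"linear": [0,0,0],"roll": 0},{"linear": [0,0,0],"roll": 0}])

```text
clock: 41.57
eef_pos: [0.4468, 0.3668, 0.0364]
orientation: [0.707, 0.005, 0.707, -0.005]
contact_force: [0.2, 0.2, 0.1]
width: 0.0448
```

>>> jog_arm(steps=[{"linear": [0,0,0],"roll": 0},{"linear": [0,0,0],"roll": 0},{"linear": [0,0,0],"roll": 0},{"linear": [0,0,0],"roll": 0},{"linear": [0,0,0],"roll": 0},{"linear": [0,0,0],"roll": 0},{"linear": [0,0,0],"roll": 0},{"linear": [0,0,0],"roll": 0},{"linear": [0,0,0],"roll": 0},{"linear": [0,0,0],"roll": 0}], fingers=0.0)

```text
clock: 42.4
eef_pos: [0.4472, 0.3678, 0.0375]
orientation: [0.708, 0.005, 0.706, -0.004]
contact_force: [-0.4, -0.5, 6.3]
width: 0.0131
```

>>> jog_arm(steps=[{"linear": [-0.01,0,0],"roll": 0},{"linear": [-0.02,0,0],"roll": 0},{"linear": [-0.02,0,0],"roll": 0},{"linear": [-0.02,0,0],"roll": 0},{"linear": [0,0,0],"roll": 0},{"linear": [0,0,0],"roll": 0}])

```text
clock: 42.9
eef_pos: [0.4466, 0.3679, 0.107]
orientation: [0.708, 0.005, 0.706, -0.004]
contact_force: [0.2, 0.4, -2.1]
width: 0.0129
```

```bash
python3 - <<'E'
from h import *
c,s=np.cos(RY),np.sin(RY);l=np.array([-.09-.043,.0595]);t=RO+np.array([[c,-s],[s,c]])@l
print(t);go((*t,.106),86.16)
E
```

```text
[0.44478333 0.00397349]
t 42.9 tcp [0.4466 0.3679 0.107 ] jaw 89.3 w 0.0129 F [ 0.2  0.4 -2.1] j6 -1.02 tilt [ 0.002  0.002 -1.   ]
roll 0.0554 then linear [ 0.0004 -0.3632  0.0225]
```

>>> jog_arm(steps=[{"linear": [0,0,0],"roll": 0.055},{"linear": [0,-0.02,0.001],"roll": 0},{"linear": [0,-0.034,0.002],"roll": 0},{"linear": [0,-0.034,0.002],"roll": 0},{"linear": [0,-0.034,0.002],"roll": 0},{"linear": [0,-0.034,0.002],"roll": 0},{"linear": [0,-0.034,0.002],"roll": 0},{"linear": [0,-0.034,0.002],"roll": 0},{"linear": [0,-0.034,0.002],"roll": 0},{"linear": [0,-0.034,0.002],"roll": 0},{"linear": [0,-0.034,0.002],"roll": 0},{"linear": [0,-0.034,0.002],"roll": 0}])

```text
clock: 43.9
eef_pos: [0.4408, 0.0055, 0.104]
orientation: [0.705, 0.024, 0.708, -0.023]
contact_force: [0.1, -0.2, -1.5]
width: 0.0129
```

>>> jog_arm(steps=[{"linear": [0,-0.002,0.001],"roll": 0},{"linear": [0,0,0],"roll": 0},{"linear": [0,0,0],"roll": 0},{"linear": [0,0,0],"roll": 0}])

```text
clock: 44.23
eef_pos: [0.4428, 0.0058, 0.1048]
orientation: [0.706, 0.024, 0.708, -0.023]
contact_force: [-0.3, 0.3, -1.0]
width: 0.013
```

```bash
python3 held2.py; python3 -c "
from h import *
go((.4448,.0040,.0445),86.16)"
```

```text
nominal mid local [-0.0921  0.0612]
t 44.2 tcp [0.4428 0.0058 0.1048] jaw 86.2 w 0.0130 F [-0.3  0.3 -1. ] j6 -1.69 tilt [-0.002  0.001 -1.   ]
roll 0.0014 then linear [0. 0. 0.]
blue rect ((308.0, 213.5), (13.0, 50.0), 90.0) nose/tail px expected [333.2 232.3]
[{'xyz': [0.5693, -0.1247, 0.0327], 'conf': 0.92}]
t 44.3 tcp [0.4433 0.006  0.1053] jaw 86.3 w 0.0132 F [-1.3  0.8 -2.2] j6 -1.69 tilt [-0.001  0.    -1.   ]
roll 0.0024 then linear [ 0.0608 -0.0019  0.0017]
```

>>> jog_arm(steps=[{"linear": [0.02,-0.001,0],"roll": 0},{"linear": [0.02,0,0],"roll": 0},{"linear": [0.012,0,0],"roll": 0},{"linear": [0.006,0,0],"roll": 0},{"linear": [0.002,0,0],"roll": 0},{"linear": [0,0,0],"roll": 0},{"linear": [0,0,0],"roll": 0}])

```text
clock: 44.92
eef_pos: [0.4445, 0.0039, 0.0464]
orientation: [0.707, 0.023, 0.706, -0.023]
contact_force: [0.5, -0.3, -1.1]
width: 0.0128
```

```bash
python3 held2.py
```

```text
nominal mid local [-0.0903  0.0594]
t 44.9 tcp [0.4445 0.0039 0.0464] jaw 86.2 w 0.0128 F [ 0.5 -0.3 -1.1] j6 -1.69 tilt [ 0.001 -0.    -1.   ]
roll 0.0010 then linear [0. 0. 0.]
blue rect ((303.76495361328125, 232.59234619140625), (39.26200866699219, 17.85637092590332), 7.907163143157959) nose/tail px expected [333.8 232.8]
[{'xyz': [0.5679, -0.1224, 0.0331], 'conf': 0.97}]
```

```bash
python3 - <<'E'
from h import *
b=robot.read_camera("side");cv2.imwrite("pics/c3.png",cv2.resize(b["frame"][190:290,265:365],(500,500))[:,:,::-1])
E
```

```text
(no output)
```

View pics/c3.png

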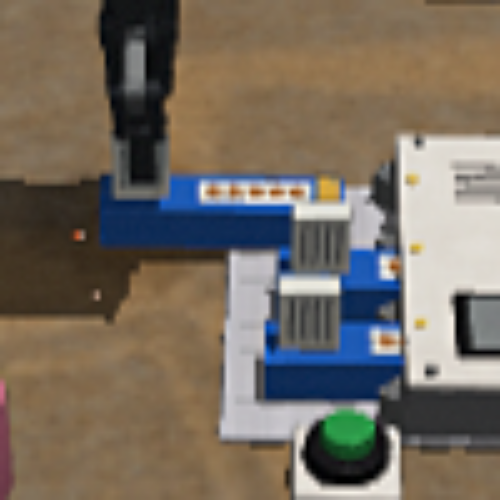

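The third cassette is level and straight in front of the left bay; the middle fin just hides part of it. Sliding in.

>>> jog_arm(steps=[{"linear": [0.001,0.0005,0],"roll": 0},{"linear": [0,0,0.005],"roll": 0},{"linear": [0,0,0.005],"roll": 0},{"linear": [0,0,0.005],"roll": 0},{"linear": [0,0,0.005],"roll": 0},{"linear": [0,0,0.005],"roll": 0},{"linear": [0,0,0.005],"roll": 0},{"linear": [0,0,0.005],"roll": 0},{"linear": [0,0,0.005],"roll": 0},{"linear": [0,0,0],"roll": 0}])

```text
clock: 45.9
eef_pos: [0.4851, 0.0015, 0.0449]
orientation: [0.707, 0.024, 0.706, -0.023]
contact_force: [0.7, 2.4, -1.8]
width: 0.0128
```

>>> jog_arm(steps=[{"linear": [0,0.0005,0.004],"roll": 0},{"linear": [0,0,0.004],"roll": 0},{"linear": [0,0,0.004],"roll": 0},{"linear": [0,0,0.004],"roll": 0},{"linear": [0,0,0.004],"roll": 0},{"linear": [0,0,0.004],"roll": 0},{"linear": [0,0,0.003],"roll": 0},{"linear": [0,0,0.001],"roll": 0},{"linear": [0,0,0],"roll": 0}])

```text
clock: 46.65
eef_pos: [0.5121, -0.0, 0.0449]
orientation: [0.707, 0.024, 0.706, -0.024]
contact_force: [-0.5, 0.2, -1.1]
width: 0.0128
```

>>> jog_arm(steps=[{"linear": [0,0,0.001],"roll": 0},{"linear": [0,0,0.001],"roll": 0},{"linear": [0,0,0.001],"roll": 0},{"linear": [0,0,0.001],"roll": 0},{"linear": [0,0,0],"roll": 0}])

```text
clock: 47.07
eef_pos: [0.5158, -0.0003, 0.0449]
orientation: [0.707, 0.024, 0.707, -0.024]
contact_force: [1.1, -0.6, -1.9]
width: 0.0129
```

>>> jog_arm(steps=[{"linear": [0,0,0.001],"roll": 0},{"linear": [0,0,0.001],"roll": 0},{"linear": [0,0,0.001],"roll": 0},{"linear": [0,0,0.001],"roll": 0},{"linear": [0,0,0],"roll": 0}])

```text
clock: 47.48
eef_pos: [0.5199, -0.0005, 0.0449]
orientation: [0.707, 0.024, 0.707, -0.024]
contact_force: [0.3, 0.4, -1.4]
width: 0.0128
```

>>> jog_arm(steps=[{"linear": [0,0,0.001],"roll": 0},{"linear": [0,0,0.001],"roll": 0},{"linear": [0,0,0.001],"roll": 0},{"linear": [0,0,0.001],"roll": 0},{"linear": [0,0,0],"roll": 0}])

```text
clock: 47.9
eef_pos: [0.5239, -0.0008, 0.0448]
orientation: [0.707, 0.024, 0.707, -0.024]
contact_force: [-0.4, 0.6, -1.8]
width: 0.013
```

>>> jog_arm(steps=[{"linear": [0,0,0.001],"roll": 0},{"linear": [0,0,0.001],"roll": 0},{"linear": [0,0,0.001],"roll": 0},{"linear": [0,0,0.001],"roll": 0},{"linear": [0,0,0],"roll": 0}])

```text
clock: 48.32
eef_pos: [0.5279, -0.001, 0.0448]
orientation: [0.707, 0.024, 0.707, -0.024]
contact_force: [-0.7, 0.5, -1.8]
width: 0.013
```

>>> jog_arm(steps=[{"linear": [0,0,0.001],"roll": 0},{"linear": [0,0,0.001],"roll": 0},{"linear": [0,0,0.001],"roll": 0},{"linear": [0,0,0.001],"roll": 0},{"linear": [0,0,0],"roll": 0}])

```text
clock: 48.73
eef_pos: [0.5319, -0.0013, 0.0449]
orientation: [0.707, 0.024, 0.707, -0.024]
contact_force: [0.0, -0.6, -0.7]
width: 0.0129
```

>>> jog_arm(steps=[{"linear": [0,0,0.001],"roll": 0},{"linear": [0,0,0.001],"roll": 0},{"linear": [0,0,0.001],"roll": 0},{"linear": [0,0,0.001],"roll": 0},{"linear": [0,0,0],"roll": 0}])

```text
clock: 49.15
eef_pos: [0.5339, -0.0013, 0.0443]
orientation: [0.705, 0.024, 0.708, -0.023]
contact_force: [-4.5, -0.2, 2.5]
width: 0.0134
```

Contact beginning. One more small push to confirm.

>>> jog_arm(steps=[{"linear": [0,0,0.001],"roll": 0},{"linear": [0,0,0.001],"roll": 0},{"linear": [0,0,0],"roll": 0}])

```text
clock: 49.4
eef_pos: [0.5339, -0.0012, 0.0441]
orientation: [0.704, 0.024, 0.71, -0.023]
contact_force: [-10.8, 1.0, 6.0]
width: 0.0131
```

>>> jog_arm(steps=[{"linear": [0,0,-0.001],"roll": 0},{"linear": [0,0,-0.001],"roll": 0},{"linear": [0.001,0,0],"roll": 0},{"linear": [0.0005,0,0],"roll": 0},{"linear": [0,0,0],"roll": 0},{"linear": [0,0,0],"roll": 0}])

```text
clock: 49.9
eef_pos: [0.5337, -0.0013, 0.0436]
orientation: [0.705, 0.024, 0.708, -0.023]
contact_force: [-9.2, 0.8, 8.1]
width: 0.0126
```

>>> jog_arm(steps=[{"linear": [0,0,0],"roll": 0},{"linear": [0,0,0],"roll": 0},{"linear": [0,0,0],"roll": 0},{"linear": [0,0,0],"roll": 0},{"linear": [-0.005,0,0],"roll": 0},{"linear": [-0.02,0,0],"roll": 0},{"linear": [-0.035,0,0],"roll": 0},{"linear": [-0.035,0,0],"roll": 0},{"linear": [-0.035,0,0],"roll": 0},{"linear": [0,0,0],"roll": 0}], fingers=0.04)

```text
clock: 50.73
eef_pos: [0.5415, -0.0024, 0.1823]
orientation: [0.713, 0.023, 0.701, -0.024]
contact_force: [2.0, -1.5, 1.0]
width: 0.0401
```

```bash
python3 - <<'E'
from h import *
a=robot.read_camera("top");b=robot.read_camera("side")
print([(d["conf"],d["xyz"],tolocal(d["xyz"][:2]).round(4)) for d in robot.pinpoint(b,"cassette_1_mid")])
U=[]
for p in(a,b):
    h=hsv(p);m=(h[...,0]>=45)&(h[...,0]<=85)&(h[...,1]>130)&(h[...,2]>60)
    bl=blobs(m,proj(p,(.537,-.188,.036)),15)
    print(bl[:2],[onz(p,x[1],.036).round(4) for x in bl[:1]],robot.pinpoint(p,"start_button_top")[:2]); U.append(bl[0][1] if bl else None)
if U[0] is not None and U[1] is not None: print(tri(a,U[0],b,U[1]))
go((.5365,-.1885,.17),86.16)
cv2.imwrite("pics/in3.png",np.hstack([cv2.resize(p["frame"][y:y+100,x:x+100],(400,400)) for p,x,y in((b,270,190),(a,270,180))])[:,:,::-1])
E
```

```text
[(0.88, [0.5701, -0.1227, 0.0363], array([ 0.0005, -0.0585])), (0.62, [0.5644, -0.3433, 0.0474], array([ 0.0096, -0.279 ]))]
[(np.int32(34), array([351.2, 230.1]))] [array([ 0.5371, -0.1878,  0.036 ])] [{'xyz': [0.5394, -0.1871, 0.033], 'conf': 0.61}]
[(np.int32(82), array([334.3, 276.5]))] [array([ 0.5353, -0.1933,  0.036 ])] [{'xyz': [0.5383, -0.183, 0.0351], 'conf': 0.5}]
[ 0.53688549 -0.18813487  0.03142571]
t 51.0 tcp [ 0.5343 -0.0013  0.1717] jaw 86.2 w 0.0399 F [-0.   0.5 -0.9] j6 -1.67 tilt [-0.003  0.001 -1.   ]
roll 0.0003 then linear [ 0.0016 -0.1866  0.0148]
```

View pics/in3.png

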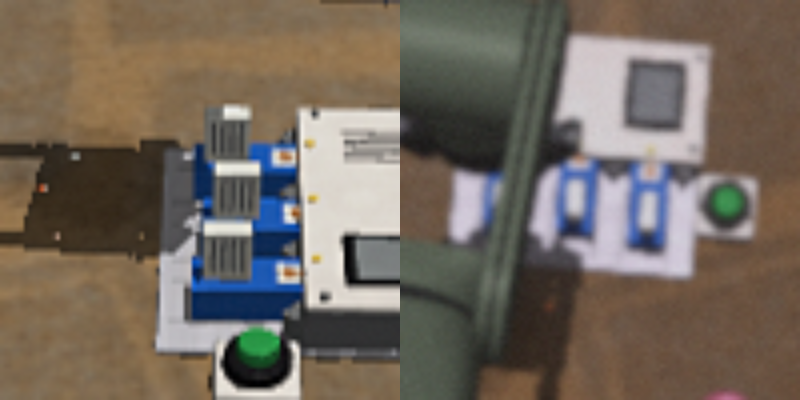

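All three cassettes lie level and square in their bays. Now the button, with the fingers shut.

>>> jog_arm(steps=[{"linear": [0,-0.017,0.001],"roll": 0},{"linear": [0,-0.025,0.002],"roll": 0},{"linear": [0,-0.025,0.002],"roll": 0},{"linear": [0,-0.025,0.002],"roll": 0},{"linear": [0,-0.025,0.002],"roll": 0},{"linear": [0,-0.025,0.002],"roll": 0},{"linear": [0,-0.025,0.002],"roll": 0},{"linear": [0,-0.02,0.002],"roll": 0},{"linear": [0,0,0],"roll": 0},{"linear": [0,0,0],"roll": 0},{"linear": [0,0,0],"roll": 0}], fingers=0.0)

```text
clock: 51.9
eef_pos: [0.537, -0.1882, 0.1716]
orientation: [0.706, 0.024, 0.708, -0.023]
contact_force: [1.0, 0.2, -0.2]
width: 0.0
```

```bash
python3 - <<'E'
from h import *
a=robot.read_camera("top");b=robot.read_camera("side")
go((.537,-.188,.045),86.16)
c,s=np.cos(RY),np.sin(RY)
for n,t in(("A",(.5245,-.1213)),("B",(.5357,-.0619)),("C",(.5338,-.0013))):
  for nm,p in(("side",b),("top",a)):
    u=proj(p,(*t,.069)).round().astype(int);r=7
    f=p["frame"][u[1]-r:u[1]+r+1,u[0]-r:u[0]+r+1].astype(float);w=(f.min(2)>(200 if nm=="side" else 165))*1.
    gy,gx=np.mgrid[-r:r+1,-r:r+1]
    if w.sum(): X=onz(p,(u[0]+(w*gx).sum()/w.sum(),u[1]+(w*gy).sum()/w.sum()),.069);print(n,nm,w.sum(),X.round(4),"expected",t)
    print(cv2.minMaxLoc(f.min(2))[1]) if not w.sum() else 0
print([(d["conf"],d["xyz"],tolocal(d["xyz"][:2]).round(4)) for p in(a,b) for d in robot.pinpoint(p,"cassette_1_mid")])
E
```

```text
t 52.0 tcp [ 0.5375 -0.1878  0.1724] jaw 86.2 w 0.0001 F [-0.1  1.  -0.1] j6 -1.99 tilt [-0.002  0.001 -1.   ]
roll 0.0014 then linear [ 0.1274 -0.0004 -0.0003]
A side 20.0 [ 0.5239 -0.1209  0.069 ] expected (0.5245, -0.1213)
A top 5.0 [ 0.5378 -0.1427  0.069 ] expected (0.5245, -0.1213)
B side 25.0 [ 0.5318 -0.0621  0.069 ] expected (0.5357, -0.0619)
B top 59.0 [ 0.5354 -0.0505  0.069 ] expected (0.5357, -0.0619)
C side 23.0 [ 0.5303 -0.0011  0.069 ] expected (0.5338, -0.0013)
C top 75.0 [0.5333 0.0105 0.069 ] expected (0.5338, -0.0013)
[(0.57, [0.5657, -0.1241, 0.0333], array([-0.0038, -0.0602])), (0.31, [0.5752, -0.0619, -0.0034], array([0.0015, 0.0025])), (0.82, [0.5682, -0.1237, 0.0342], array([-0.0013, -0.0596]))]
```

The side view puts the middle and left fins 3–4 mm short of where I released them, which is near the tolerance. I'll nudge both from behind with shut fingers to confirm they are home before pressing the button.

```bash
python3 - <<'E'
from h import *
go((.487,.0018,.1),86.16)
E
```

```text
t 52.1 tcp [ 0.5379 -0.1879  0.1729] jaw 86.3 w 0.0001 F [-0.3  0.8 -0.7] j6 -1.99 tilt [-0.001  0.001 -1.   ]
roll 0.0017 then linear [ 0.0731  0.1859 -0.0634]
```

>>> jog_arm(steps=[{"linear": [0,0.015,-0.006],"roll": 0},{"linear": [0,0.025,-0.009],"roll": 0},{"linear": [0,0.025,-0.009],"roll": 0},{"linear": [0,0.025,-0.009],"roll": 0},{"linear": [0,0.025,-0.009],"roll": 0},{"linear": [0,0.025,-0.009],"roll": 0},{"linear": [0,0.025,-0.009],"roll": 0},{"linear": [0,0.022,-0.003],"roll": 0},{"linear": [0,0,0],"roll": 0},{"linear": [0,0,0],"roll": 0}])

```text
clock: 52.93
eef_pos: [0.4869, 0.0035, 0.1734]
orientation: [0.707, 0.022, 0.707, -0.022]
contact_force: [0.6, -0.9, -0.0]
width: -0.0003
```

```bash
python3 - <<'E'
from h import *
go((.487,.0018,.046),86.16)
E
```

```text
t 52.9 tcp [0.4869 0.0035 0.1734] jaw 86.4 w -0.0003 F [ 0.6 -0.9 -0. ] j6 -1.68 tilt [ 0. -0. -1.]
roll 0.0038 then linear [ 0.1274 -0.0016  0.0002]
```

>>> jog_arm(steps=[{"linear": [0.025,-0.001,0],"roll": 0},{"linear": [0.03,0,0],"roll": 0},{"linear": [0.03,0,0],"roll": 0},{"linear": [0.025,0,0],"roll": 0},{"linear": [0.014,0,0],"roll": 0},{"linear": [0,0,0],"roll": 0},{"linear": [0,0,0.003],"roll": 0},{"linear": [0,0,0.003],"roll": 0},{"linear": [0,0,0.002],"roll": 0},{"linear": [0,0,0],"roll": 0}])

```text
clock: 53.77
eef_pos: [0.4979, -0.0004, 0.0511]
orientation: [0.708, 0.023, 0.705, -0.024]
contact_force: [-0.5, -1.1, -0.3]
width: -0.0
```

>>> jog_arm(steps=[{"linear": [0,0,0.001],"roll": 0},{"linear": [0,0,0.001],"roll": 0},{"linear": [0,0,0.001],"roll": 0},{"linear": [0,0,0.001],"roll": 0},{"linear": [0,0,0],"roll": 0}])

```text
clock: 54.18
eef_pos: [0.4998, -0.0001, 0.0494]
orientation: [0.707, 0.024, 0.707, -0.024]
contact_force: [-0.1, -0.2, 0.5]
width: 0.0001
```

>>> jog_arm(steps=[{"linear": [0,0,0.001],"roll": 0},{"linear": [0,0,0.001],"roll": 0},{"linear": [0,0,0.001],"roll": 0},{"linear": [0,0,0.001],"roll": 0},{"linear": [0,0,0],"roll": 0}])

```text
clock: 54.6
eef_pos: [0.5038, -0.0004, 0.0493]
orientation: [0.707, 0.024, 0.707, -0.024]
contact_force: [0.1, -0.3, 0.1]
width: 0.0002
```

>>> jog_arm(steps=[{"linear": [0,0,0.001],"roll": 0},{"linear": [0,0,0.001],"roll": 0},{"linear": [0,0,0.001],"roll": 0},{"linear": [0,0,0],"roll": 0}])

```text
clock: 54.93
eef_pos: [0.5058, -0.0006, 0.0491]
orientation: [0.706, 0.024, 0.707, -0.024]
contact_force: [-2.5, -0.1, 2.0]
width: 0.0
```

>>> jog_arm(steps=[{"linear": [0,0,0.001],"roll": 0},{"linear": [0,0,0.001],"roll": 0},{"linear": [0,0,0],"roll": 0}])

```text
clock: 55.18
eef_pos: [0.5058, -0.0005, 0.0487]
orientation: [0.704, 0.024, 0.709, -0.023]
contact_force: [-7.4, 0.3, 4.7]
width: -0.0001
```

The left cassette is firm against its stop: it did not move under 7 N. Checking the middle one the same way.

>>> jog_arm(steps=[{"linear": [0,0,-0.004],"roll": 0},{"linear": [0,0,-0.006],"roll": 0},{"linear": [0,0,0],"roll": 0},{"linear": [0,-0.02,0],"roll": 0},{"linear": [0,-0.02,0],"roll": 0},{"linear": [0,-0.02,0],"roll": 0},{"linear": [0,0,0],"roll": 0},{"linear": [0,0,0.003],"roll": 0},{"linear": [0,0,0.003],"roll": 0},{"linear": [0,0,0.003],"roll": 0},{"linear": [0,0,0],"roll": 0}])

```text
clock: 56.1
eef_pos: [0.5046, -0.0599, 0.0495]
orientation: [0.707, 0.023, 0.706, -0.023]
contact_force: [0.8, 0.1, -0.3]
width: 0.0004
```

>>> jog_arm(steps=[{"linear": [0,0,0.001],"roll": 0},{"linear": [0,0,0.001],"roll": 0},{"linear": [0,0,0.001],"roll": 0},{"linear": [0,0,0],"roll": 0}])

```text
clock: 56.43
eef_pos: [0.5067, -0.0605, 0.0493]
orientation: [0.707, 0.023, 0.707, -0.023]
contact_force: [0.1, 0.3, 0.5]
width: -0.0
```

>>> jog_arm(steps=[{"linear": [0,0,0.001],"roll": 0},{"linear": [0,0,0.001],"roll": 0},{"linear": [0,0,0.001],"roll": 0},{"linear": [0,0,0],"roll": 0}])

```text
clock: 56.77
eef_pos: [0.5073, -0.0606, 0.0488]
orientation: [0.705, 0.024, 0.709, -0.023]
contact_force: [-6.3, 0.1, 5.1]
width: 0.0001
```

The middle one is firm too. Backing off, rising, and going to the button.

>>> jog_arm(steps=[{"linear": [0,0,-0.005],"roll": 0},{"linear": [0,0,-0.005],"roll": 0},{"linear": [-0.025,0,0],"roll": 0},{"linear": [-0.03,0,0],"roll": 0},{"linear": [-0.02,0,0],"roll": 0},{"linear": [0,-0.025,0.006],"roll": 0},{"linear": [0,-0.03,0.007],"roll": 0},{"linear": [0,-0.03,0.007],"roll": 0},{"linear": [0,-0.03,0.007],"roll": 0},{"linear": [0,-0.012,0.002],"roll": 0},{"linear": [0,0,0],"roll": 0}])

```text
clock: 57.68
eef_pos: [0.5205, -0.1918, 0.1246]
orientation: [0.707, 0.024, 0.706, -0.025]
contact_force: [0.7, -0.2, -0.7]
width: -0.0001
```

```bash
python3 - <<'E'
from h import *
go((.537,-.1875,.042),86.16)
E
```

```text
t 57.7 tcp [ 0.5205 -0.1918  0.1246] jaw 86.0 w -0.0001 F [ 0.7 -0.2 -0.7] j6 -2.01 tilt [ 0.002 -0.001 -1.   ]
roll -0.0034 then linear [0.0827 0.0055 0.016 ]
```

>>> jog_arm(steps=[{"linear": [0.01,0.005,0.015],"roll": 0},{"linear": [0.025,0,0],"roll": 0},{"linear": [0.025,0,0],"roll": 0},{"linear": [0.016,0,0],"roll": 0},{"linear": [0.005,0,0],"roll": 0},{"linear": [0,0,0],"roll": 0},{"linear": [0,0,0],"roll": 0}])

```text
clock: 58.27
eef_pos: [0.5355, -0.1842, 0.0437]
orientation: [0.707, 0.023, 0.707, -0.023]
contact_force: [0.3, -0.2, 0.2]
width: 0.0004
```

>>> jog_arm(steps=[{"linear": [0.002,0,0],"roll": 0},{"linear": [0.002,0,0],"roll": 0},{"linear": [0.002,0,0],"roll": 0},{"linear": [0.002,0,0],"roll": 0},{"linear": [0,0,0],"roll": 0}])

```text
clock: 58.68
eef_pos: [0.5357, -0.1852, 0.0356]
orientation: [0.707, 0.024, 0.706, -0.024]
contact_force: [0.4, 0.3, 1.5]
width: 0.0001
```

>>> jog_arm(steps=[{"linear": [0.001,0,0],"roll": 0},{"linear": [0.001,0,0],"roll": 0},{"linear": [0.001,0,0],"roll": 0},{"linear": [0.001,0,0],"roll": 0},{"linear": [0,0,0],"roll": 0}])

```text
clock: 59.1
eef_pos: [0.5357, -0.1852, 0.0316]
orientation: [0.707, 0.024, 0.706, -0.024]
contact_force: [0.4, -0.0, 4.4]
width: 0.0001
```

>>> jog_arm(steps=[{"linear": [0.001,0,0],"roll": 0},{"linear": [0.001,0,0],"roll": 0},{"linear": [0.001,0,0],"roll": 0},{"linear": [0.001,0,0],"roll": 0},{"linear": [0,0,0],"roll": 0},{"linear": [0,0,0],"roll": 0}])

```text
clock: 59.6
eef_pos: [0.5358, -0.1852, 0.0298]
orientation: [0.707, 0.023, 0.707, -0.024]
contact_force: [-5.2, 3.0, 17.7]
width: 0.0001
```

The button is fully down: 18 N and bottomed out after about 6 mm. Letting go and withdrawing.

>>> jog_arm(steps=[{"linear": [-0.005,0,0],"roll": 0},{"linear": [-0.015,0,0],"roll": 0},{"linear": [-0.03,0,0],"roll": 0},{"linear": [-0.035,0,0],"roll": 0},{"linear": [-0.035,0,0],"roll": 0},{"linear": [-0.03,-0.02,-0.02],"roll": 0},{"linear": [-0.02,-0.03,-0.02],"roll": 0},{"linear": [0,-0.02,-0.02],"roll": 0},{"linear": [0,0,0],"roll": 0},{"linear": [0,0,0],"roll": 0}])

```text
clock: 60.43
eef_pos: [0.4695, -0.2513, 0.1967]
orientation: [0.706, 0.025, 0.707, -0.024]
contact_force: [0.1, 0.1, -0.5]
width: -0.0002
```

```bash
python3 - <<'E'
from h import *
a=robot.read_camera("top");b=robot.read_camera("side")
for p in(a,b):
  for t in("pot_mid","bottle_mid","cassette_1_mid","rack","carton_slides","timer_a"): print(t,[(round(d["conf"],2),np.round(d["xyz"],3)) for d in robot.pinpoint(p,t)[:4]])
cv2.imwrite("pics/end.png",cv2.resize(b["frame"][140:460,190:430],(600,800))[:600,:,::-1]);go((0.5,-.2,.2))
cv2.imwrite("pics/end.png",cv2.resize(b["frame"][180:420,220:460],(600,600))[:,:,::-1])
E
```

```text
pot_mid [(0.15, array([ 0.566, -0.125,  0.035]))]
bottle_mid [(0.52, array([ 0.575, -0.004,  0.034])), (0.4, array([ 0.462, -0.348,  0.049]))]
cassette_1_mid [(0.63, array([ 0.566, -0.125,  0.035]))]
rack [(0.67, array([0.668, 0.299, 0.004]))]
carton_slides [(0.97, array([ 0.579, -0.499,  0.004]))]
timer_a [(0.88, array([ 0.39 , -0.537, -0.003])), (0.48, array([ 0.579, -0.498,  0.003]))]
pot_mid [(0.96, array([ 0.567, -0.344,  0.048])), (0.77, array([ 0.347, -0.183,  0.042])), (0.59, array([ 0.332, -0.096,  0.042]))]
bottle_mid [(0.79, array([ 0.46 , -0.35 ,  0.049]))]
cassette_1_mid [(0.65, array([ 0.57 , -0.124,  0.037]))]
rack [(0.89, array([0.664, 0.299, 0.002])), (0.53, array([ 0.572, -0.058,  0.001]))]
carton_slides [(0.65, array([ 0.576, -0.496, -0.001])), (0.64, array([ 0.464, -0.348,  0.045]))]
timer_a [(0.89, array([ 0.387, -0.535, -0.003]))]
t 61.1 tcp [ 0.4708 -0.2507  0.1973] jaw 86.2 w 0.0001 F [ 0.3  0.  -0.4] j6 -2.16 tilt [ 0. -0. -1.]
roll -0.0000 then linear [-0.0027  0.0525  0.0257]
```

View pics/end.png

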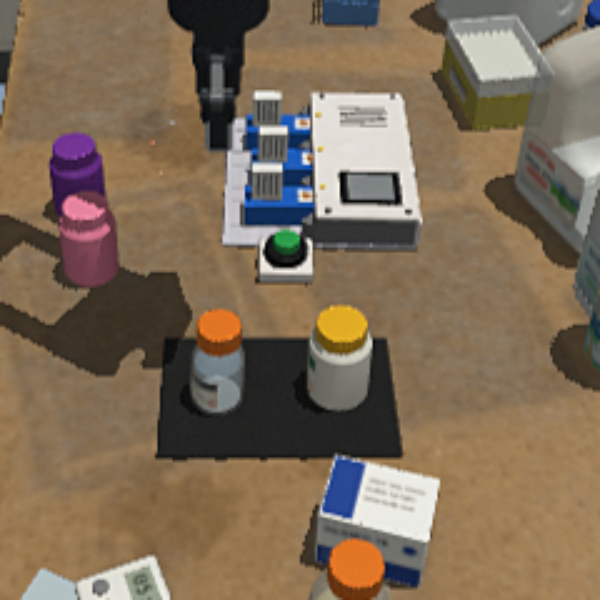

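The end picture shows the bottle (217,360) and pot (340,357) upright on the mat, three cassettes in their bays, the button (287,243) up, and the arm clear. Handing in.

```bash
python3 -c "
from workcell import robot
print(robot.sign_off())"
```

```text
the job is handed in; nothing more can be done
None
```

The job is done and handed in at about 61 s; the hand-in gives no verdict, so what follows are my own checks.

- **Pot and bottle:** both stand upright on the mat, the pot at about (0.567, -0.346) and the bottle at about (0.462, -0.349).
- **Cassettes:** there were three, one per bay. The first was knocked to about y = 0.13 before I reached it, so I measured it again. Each was slid in until it met its stop, with 7 to 11 N on the tool.
- **Button:** it bottomed out at about 18 N after roughly 6 mm and was let go; it shows as up in the last picture.
- **Bystanders:** the rack, carton and timer read within about 7 mm of where they were at the start.

**One disagreement:** the side camera put the middle and left fins 3 to 4 mm short of where I had released them. I pushed both from behind with shut fingers. Neither moved under 6 to 7 N, so I take that reading as camera bias. I did not repeat the push on the right cassette, because its measured position agreed with its release position to within 1 mm.

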